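Swap-out of a desiccant cartridge: ring-pull hatch to regenerating dock

TASK

The white dry-air unit's desiccant cartridge is spent: flip up the ring pull recessed in the unit's flush hatch, swing the hatch right over until it leans back open by itself, and take out the cartridge. Its slot leaves only the cartridge's narrow ends free and the blue regenerating dock only its broad sides, so stand it on the bench in between to change your grip, then lower it gently, upright, fully home between the dock's cheeks. Last, press the near end of the dock's red rocker so that it snaps on; leave the hatch open and the other things on the bench where they are.

Things in the scene. Friction and masses are not known exactly. Their poses are not given: they have to be found in the camera images.
- dryer: dry-air unit: fixed white housing 200 mm deep (its x) x 200 mm wide (its y) x 108 mm high, round gauge on its front; origin at the centre of its underside, z up, +x from its front (gauge side) to its back (hinge side). A grey metal hatch 138 mm deep x 158 mm wide lies flush in its top, hinged along the back; the cartridge stands below it
- slot (a point): centre of the floor of the cartridge's slot in the grey insert under the hatch, 12 mm up, over the housing's origin, axes as the housing's. The slot is 41 mm wide in x; its side walls reach 82 mm up, level with the cartridge's top. Along y it runs on past both ends of the cartridge, to 81 mm from the centre, as finger wells (end stops there only 12 mm high)
- hatch (a joint): opening angle of the hatch (rad): 0 closed and flush, 1.57 upright, 2.10 against its stop, leaning back. Nothing holds it up: below about 1.65 it falls shut; past about 1.75 it falls back on to the stop by itself. It weighs 0.45 kg, the ring 60 g: 2 to 4 N at the ring lifts it
- hatch_hinge (a point): middle of the hatch's hinge line, level with the hatch's top face (108 mm up), 72 mm behind the housing's centre; the line runs along the housing's y. Turns with the hatch: its -x points to the hatch's free edge, z out of its top face
- ring_pull (a joint): angle of the steel ring pull to the hatch (rad): 0 lying flush in its cup, 1.57 standing square to the hatch, 3.1 folded right over to the front. Slight friction (0.03 Nm) holds it wherever it is left
- ring_bar (a point): middle of the grip bar (free side) of the ring pull: a round bar 7 mm thick, straight for 36 mm along the housing's y. The ring's pivot line is parallel to it, 44 mm away; lying flush, the bar is on the hinge side of the pivot. Inside, the ring is 47 mm wide and 37 mm long between pivot and bar. Turns with the ring (x from pivot to bar)
- ring_pivot (a point): middle of the ring's pivot line, 119 mm in front of the hinge line and 6 mm below the hatch's top face. The ring lies in a rectangular cup in the hatch, 20 mm deep, 74 mm wide, from 7 mm in front of this line to 85 mm behind it, so beyond the bar 37 mm of cup are free: a finger fits on either side of the bar. Turns with the hatch
- cartridge: desiccant cartridge: loose aluminium block with an orange band and rows of holes, 36 mm thick (its x) x 64 mm long (its y) x 70 mm high (its z), 0.15 to 0.31 kg; origin at the centre of its underside. Front and back are alike, as are its ends. Starts standing in the slot, its length along the housing's y
- dock: regenerating dock: fixed blue base 130 mm deep (its x) x 124 mm wide (its y) x 22 mm high; origin at the centre of its underside, z up, +x from its front (rocker) to its back. Two grey cheeks stand at the y ends of its pocket, 72 mm apart, 44 mm wide in x, 102 mm high (18 mm above a seated cartridge), the top 22 mm flared outwards
- dock_seat (a point): centre of the pocket's floor, 22 mm behind the dock's origin and 14 mm up. The pocket is 42 mm (dock x) x 72 mm (dock y) and 8 mm deep below the base's top; the seated cartridge's origin lies here, its length along the dock's y, either way round. Axes as the dock's
- rocker (a joint): angle of the red rocker switch, 36 mm long (dock x) x 26 mm wide, its pivot 40 mm in front of the dock's origin and 31 mm up: 0 off (near end raised), 0.42 on (near end down). A spring holds it at either end and snaps it over past 0.21; about 3 N at rocker_on is needed
- rocker_on (a point): point to press: on the rocker's top face, 12 mm from its pivot towards the dock's front; about 38 mm up when off and 33 mm when on
- lens_blower: bystander: dark rubber blower with a red nozzle, 49 mm across, 98 mm high, standing behind the dock; origin under its centre
- eyepiece_10: bystander: black eyepiece, 37 mm across, 44 mm high, right of and in front of the dry-air unit; origin under its centre
- petri_dish_a: bystander: petri dish, 60 mm across, 14 mm high, right of the dry-air unit; origin under its centre
- objective_can: bystander: white can with a black cap, 34 mm across, 59 mm high, behind the dry-air unit; origin under its centre
- lens_spray: bystander: light blue spray bottle, 31 mm across, 104 mm high, behind the dry-air unit; origin under its centre
- slide_box: bystander: orange slide box, 97x172x36 mm, lying to the left of the dock at the bench's front; origin under its centre
- pen_blue: bystander: blue pen, 138 mm long, lying near the bench's front edge between the dry-air unit and the dock; origin under its centre
- screwdriver_sl2: bystander: small screwdriver with a blue handle, 146 mm long, lying along the bench's front edge before the dry-air unit; origin under its centre
- vial_1: bystander: vial with a black cap, 22 mm across, 47 mm high, behind the dry-air unit, right of the gas cylinder; origin under its centre
- vial_3: bystander: vial with a blue cap, 22 mm across, 47 mm high, beside the other vial; origin under its centre

How it is judged:
On the way, in this order (a step that is already met when the one before it is completed fails the run):
1. the ring pull is flipped up out of its cup while the hatch is still nearly shut (value of joint ring_pull above 0.8 rad and value of joint hatch below 0.5 rad), for 0.1 s.
2. the hatch leans back open past upright (value of joint hatch above 1.9 rad), for 0.2 s.
3. the cartridge stands on the bench, let go (height (world z) of cartridge below 0.006 m and angle between cartridge's own z axis and vertical below 0.08 rad and horizontal distance between cartridge and slot above 0.1 m and contact force between the fingers and cartridge below 0.3 N), for 0.1 s.
4. the cartridge stands fully home in the dock (horizontal distance between cartridge and dock_seat below 0.008 m and z of cartridge in the frame of dock_seat below 0.003 m and angle between cartridge's own z axis and vertical below 0.08 rad), for 0.2 s.
5. the rocker has snapped on (value of joint rocker above 0.34 rad), for 0.1 s.
At the end, for the whole second after the job is handed in: The hatch leans back open (over 1.9 rad), the cartridge stands upright (within 0.08 rad) and at rest on the dock's pocket floor (within 3 mm in height and 8 mm sideways of the seat, its length between the cheeks), and the rocker is on (over 0.34 rad) (all of step 4 and value of joint hatch above 1.9 rad and value of joint rocker above 0.34 rad and angle between the y axis of cartridge and the y axis of dock, either way round below 0.2 rad and linear speed of cartridge below 0.02 m/s); the robot touches nothing.
It fails at once if the cartridge is dropped into the dock instead of lowered (faster than 0.35 m/s over the pocket, below the cheeks' tops) (horizontal distance between cartridge and dock_seat below 0.02 m and z of cartridge in the frame of dock_seat below 0.06 m and linear speed of cartridge above 0.35 m/s).
It fails at once if a bystander is pushed more than 30 mm or a standing one is knocked over (distance of any of lens_blower, eyepiece_10, petri_dish_a, objective_can, lens_spray, slide_box, pen_blue, screwdriver_sl2, vial_1, vial_3 from where it was at the start of the episode above 0.03 m or angle between any of lens_blower, eyepiece_10, objective_can, lens_spray, vial_1, vial_3's own z axis and vertical above 0.6 rad).
It also fails if it takes over 72 s, if anything falls off the work surface, if the arm or the gripper's body presses on something with over 40 N, if the wrist force passes 120 N, or if a joint passes its speed limit or range.

ROBOT

A 6-joint arm with a two-finger parallel gripper is mounted at the origin on a cart in front of the work surface, level with it; the furniture and walls round the work are solid. World frame = base frame: x ahead of the robot, y to its left, z up, the work surface at z = 0. Lengths are in m, angles in rad, forces in N, time in s.
With the tool pointing down it reaches from about 0.35 to 0.775 m from the base axis. Payload 5.5 kg.
Tool frame: the origin (TCP) lies at the very end of the fingers, on their centre line; the grasp point (between the pads) lies 19 mm behind it; z points along the fingers, y is the line along which they close (so a half turn about z gives the same grasp; the last joint's range is limited). The gripper opens to 85 mm and grips with 20 to 120 N. Pads are 22 mm wide; open, the fingers measure 114 mm over their backs; the gripper's body (76 mm by 85 mm) begins 54 mm behind the grasp point. The pads swing forward as they close: fully open they stand 13 mm farther back than shut.
Start: joints at [-1.482, 0.313, 0.046, 1.304, 0, 1.431], TCP at [0.13, -0.56, 0.208] pointing down, gripper open.
Joint ranges: [-2.76, 2.76], [-0.86, 1.69], [-1.03, 1.26], [-2.2, 2.34], [-1.47, 1.5], [-3.14, 3.14]. Speed limits (rad/s): [2.57, 2.57, 3.14, 3.14, 3.14, 3.14].

INTERFACE

Orientations are given as a unit quaternion [w, x, y, z].
In Python, from workcell import env, read_camera, get_calibration gives the robot as it stands.
- The arm moves only by the tool jog_arm, never from a script. Its argument "motion" is one flat list of numbers, 7 for each row, row after row: the shift along the tool's x, y, z as a fraction of full scale, then the turn, a rotation vector about the tool's x, y, z as a fraction of full scale, then the opening, from 0 (shut) to 1 (fully open). In form: [x, y, z, wx, wy, wz, grip, x, y, z, wx, wy, wz, grip, ...]. A call has 1 to 12 rows; each row is the pose to reach, as a shift and turn from the pose commanded when the call began, along the tool's axes at that moment; what a row does not reach only later rows make up. Full scale, the value 1, is 0.2 m for a shift and 90 degrees for a turn. A row lasts 1/8 s, in which the tool goes at most 62.5 mm and 10.7 degrees, less where a joint would pass 70% of its speed; a pose out of reach is approached as far as the arm can. A call with a number of a shift or a turn outside -1 to 1 is refused whole. A call with a gripper value outside its range is refused whole. The fingers move at their own pace and stop on an object; "newtons" is the grip in N (left out, the last holds). Time passes only in rows, so rows that repeat a pose let the fingers close. It gives the time, the measured TCP pose, the force, the opening and the grip force at its end, in the units of the state.
- env.get_state(): the state, without advancing time (a new reading comes with each control period).
- read_camera(name): name is "scene" or "top" or "wrist"; returns the picture (384x512x3 uint8, red, green, blue); there is no depth.
- get_calibration(name): a dict with "fx", "fy", "cx", "cy" (pixels), "world_from_camera" (4x4, takes a point from camera to world coordinates). Camera axes: x right, y down, z forward; pixel columns grow to the right and rows downward; lengths in m; the calibration is good to about 2 mm. A picture is of the moment at which its call begins: read the wrist's pose just before it. get_calibration takes no time and is no camera call; for the wrist camera it gives the pose at the moment of the call.
- env.hand_in(): hands the job in; it is judged then, once.
The state is a dict: "clock": time; "joint_pos": joint angles; "qvel": joint speeds; "tau": joint torques, N m; "tcp_pos": TCP position; "orientation": TCP orientation; "wrist_force": force on the tool from outside, world axes, zero at the start; "ft_torque": the same for the moment, N m; "finger_gap": finger opening in m; "grip_force": force on a finger pad.
Only numpy, scipy, OpenCV 4.12 (cv2) and the standard library are available. Lean on these libraries where they do the work, as an engineer would, in place of code of your own. Each camera call takes 0.05 s, during which the arm holds its last target. There are 200 camera calls.

## Working session

There is one attempt and no reset: what is moved stays moved. The work goes in short steps, Python scripts to look and compute and a tool call to move; the robot and the scene stay as the last step left them, time stands still between calls to the robot, and variables do not carry over. Pictures are saved under pics/ and viewed, at most 10 in all, crops included, and the job is handed in when it is done.

Besides the shell and the picture viewer there is one more tool, called after "Request:" by a JSON object that holds its "fn" and its "kwargs". jog_arm: Moves the arm, as the interface text tells. Shift numbers are shares of 0.2 m and turn numbers shares of 90 degrees, none past 1 either way. Its arguments: {"type":"object","properties":{"motion":{"type":"array","items":{"type":"number"}},"newtons":{"type":"number"}},"required":["motion"]}

```bash
mkdir -p pics; cat > h.py <<'E'
import numpy as np, cv2
from workcell import env, read_camera, get_calibration
from scipy.spatial.transform import Rotation as R
def proj(c,P):
    T=np.linalg.inv(c["world_from_camera"]);p=T[:3,:3]@np.array(P,float)+T[:3,3]
    return np.array([c["fx"]*p[0]/p[2]+c["cx"],c["fy"]*p[1]/p[2]+c["cy"]])
def ray(c,uv,z):
    T=np.array(c["world_from_camera"]);d=T[:3,:3]@np.array([(uv[0]-c["cx"])/c["fx"],(uv[1]-c["cy"])/c["fy"],1])
    return T[:3,3]+d*(z-T[2,3])/d[2]
def save(n,im): cv2.imwrite(f"pics/{n}.png",im[:,:,::-1])
def st():
    s=env.get_state();return s
E
python3 - <<'E'
from h import *
a=read_camera("scene");b=read_camera("top")
save("scene0",a);save("top0",b)
for n in("scene","top"):
    c=get_calibration(n);print(n,c["fx"],c["cx"],c["cy"],np.round(c["world_from_camera"],3))
print(env.get_state())
E
```

```text
scene 410.63098345934753 255.7110360340025 189.06845959254565 [[-0.814 -0.274  0.513 -0.228]
 [-0.581  0.362 -0.729  1.224]
 [ 0.014 -0.891 -0.454  0.83 ]
 [ 0.     0.     0.     1.   ]]
top 481.87063855195294 252.19479451720804 194.1604684269223 [[ 0.002 -0.983  0.181  0.266]
 [-1.    -0.004 -0.008  0.071]
 [ 0.008 -0.181 -0.983  1.679]
 [ 0.     0.     0.     1.   ]]
{'clock': 0.1, 'joint_pos': array([-1.48161257e+00,  3.13953931e-01,  4.50542165e-02,  1.30362855e+00,
        3.56306928e-06,  1.43120687e+00]), 'qvel': array([ 0.00066812, -0.00126438,  0.00307384, -0.00025118, -0.00067645,
        0.00040663]), 'tau': array([ 2.87468392e-03, -4.81723809e+01,  2.99244457e+01,  1.27397847e-02,
       -7.91003640e-05, -7.56820015e-06]), 'tcp_pos': array([ 0.13035053, -0.55949035,  0.20746612]), 'orientation': array([-8.65649941e-04,  9.93464610e-01,  1.14137281e-01,  2.36035638e-05]), 'wrist_force': array([ 0.07212004, -0.26840372,  0.05043124]), 'ft_torque': array([0.00552223, 0.01744345, 0.0122595 ]), 'grip_force': 0.0, 'finger_gap': 0.08560406063919909}
```

View pics/top0.png

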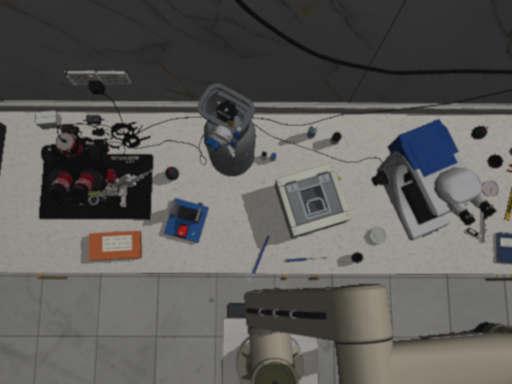

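View pics/scene0.png

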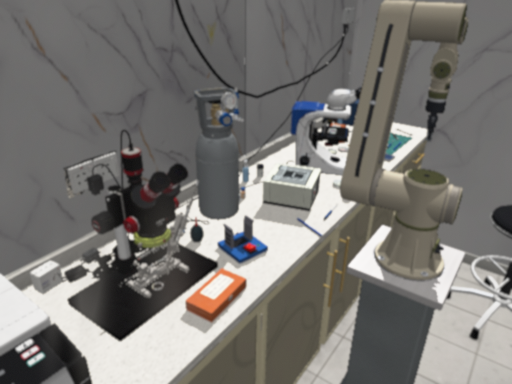

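The top picture shows the dryer around pixel (313,200) and the dock around (187,220), with the pen at (261,254) and the gas cylinder at (230,130). The scene view agrees with this layout. Next I'll enlarge both objects.

```bash
python3 - <<'E'
from h import *
b=cv2.imread("pics/top0.png")
A=cv2.resize(b[155:245,265:360],None,fx=4.2,fy=4.2,interpolation=cv2.INTER_CUBIC)
B=cv2.resize(b[190:250,150:220],None,fx=5.6,fy=5.6,interpolation=cv2.INTER_CUBIC)
o=np.zeros((max(A.shape[0],B.shape[0]),A.shape[1]+B.shape[1],3),np.uint8);o[:A.shape[0],:A.shape[1]]=A;o[:B.shape[0],A.shape[1]:]=B
cv2.imwrite("pics/crop.png",o);print(o.shape,A.shape)
c=get_calibration("top")
hsv=cv2.cvtColor(b,cv2.COLOR_BGR2HSV)
# dock base blue, window
m=cv2.inRange(hsv,(100,120,60),(125,255,255));m[:190]=0;m[250:]=0;m[:,:150]=0;m[:,215:]=0
p=cv2.findNonZero(m);print("dock rect",cv2.minAreaRect(p))
print([ray(c,q,0.022).round(3) for q in cv2.boxPoints(cv2.minAreaRect(p))])
m=cv2.inRange(hsv,(0,150,100),(8,255,255))|cv2.inRange(hsv,(172,150,100),(180,255,255));m[:215]=0;m[250:]=0;m[:,:165]=0;m[:,205:]=0
p=cv2.findNonZero(m);q=p.reshape(-1,2).mean(0);print("rocker",q,ray(c,q,0.034).round(3))
m=(hsv[:,:,1]<60)&(hsv[:,:,2]>0)
print(proj(c,[0,0,0]))
E
```

```text
(378, 791, 3) (378, 399, 3)
dock rect ((185.98165893554688, 219.39453125), (34.290184020996094, 37.54679489135742), 16.69924545288086)
[array([0.436, 0.361, 0.022]), array([0.562, 0.328, 0.022]), array([0.528, 0.213, 0.022]), array([0.403, 0.247, 0.022])]
rocker [182.21126761 230.21126761] [0.443 0.297 0.034]
[269.21627664 364.24349453]
```

View pics/crop.png

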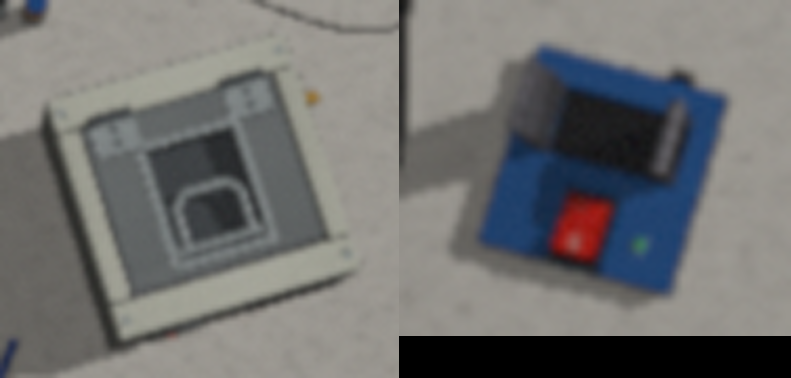

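The enlarged view shows the dryer top's corners near (45,110), (285,38), (358,265) and (118,345) in the crop. The ring lies in its cup with the bar at (212,180) and the pivot at (222,248). The dock is turned about -15°, with its red rocker towards the robot.

```bash
python3 - <<'E'
from h import *
c=get_calibration("top")
f=lambda u,v:ray(c,(265+u/4.2,155+v/4.2),.108)
P=[f(*q) for q in((45,110),(285,38),(358,265),(118,345))]
print(np.round(P,3),np.mean(P,0).round(3))
P=np.array(P)
print("back->front",P[2]-P[1],P[3]-P[0],"width",P[1]-P[0],P[2]-P[3])
xa=(P[0]+P[1]-P[2]-P[3])/2;print("yaw",np.degrees(np.arctan2(xa[1],xa[0])));yl=(P[0]+P[3]-P[1]-P[2])/2;print("yaw",np.degrees(np.arctan2(-yl[0],yl[1])))
print("bar",f(212,180).round(3),"pivot",f(222,248).round(3))
s=env.get_state();q=s["orientation"];Rm=R.from_quat(q[[1,2,3,0]]).as_matrix();print(Rm.round(3))
w=get_calibration("wrist");T=np.linalg.inv(np.r_[np.c_[Rm,s["tcp_pos"]],[[0,0,0,1]]])@w["world_from_camera"];print("cam in tool",T.round(3),w["fx"],w["cx"],w["cy"])
E
```

```text
[[ 0.6   -0.019  0.108]
 [ 0.659 -0.212  0.108]
 [ 0.477 -0.264  0.108]
 [ 0.413 -0.075  0.108]] [ 0.537 -0.143  0.108]
back->front [-0.1827889  -0.05215911  0.        ] [-0.18645999 -0.05555439  0.        ] width [ 0.05963811 -0.19244726  0.        ] [ 0.06330919 -0.18905199  0.        ]
yaw 16.26248001105676
yaw 17.86278311610989
bar [ 0.544 -0.151  0.108] pivot [ 0.49  -0.158  0.108]
[[ 0.974  0.227 -0.   ]
 [ 0.227 -0.974  0.002]
 [ 0.    -0.002 -1.   ]]
cam in tool [[-0.    -0.96  -0.279  0.07 ]
 [ 1.    -0.     0.001  0.   ]
 [-0.001 -0.279  0.96  -0.165]
 [ 0.     0.     0.     1.   ]] 331.7818948932817 249.32035133873882 182.8615436813686
```

```bash
cat >> h.py <<'E'
def down(yaw,tilt=0):
    "tool down, tool x at yaw (deg); tilt = turn about tool x (deg)"
    a=np.radians(yaw);c,s=np.cos(a),np.sin(a)
    return np.array([[c,s,0],[s,-c,0],[0,0,-1.]])@R.from_euler("x",tilt,degrees=True).as_matrix()
def plan(*tg,base=None):
    "tg: (pos, R); prints rows (6 numbers) from the present pose (or base=(pos,R))"
    s=env.get_state();p0,R0=base or (s["tcp_pos"],R.from_quat(s["orientation"][[1,2,3,0]]).as_matrix())
    for p,Rt in tg:
        d=R0.T@(np.array(p)-p0)/.2;w=R.from_matrix(R0.T@Rt).as_rotvec()/(np.pi/2)
        print(np.r_[d,w].round(3).tolist())
def show():
    s=env.get_state();Rm=R.from_quat(s["orientation"][[1,2,3,0]]).as_matrix()
    print(round(s["clock"],2),"tcp",s["tcp_pos"].round(4),"yaw",np.degrees(np.arctan2(Rm[1,0],Rm[0,0])).round(1),"z",Rm[:,2].round(3),"F",s["wrist_force"].round(1),"gap",round(s["finger_gap"],4),"grip",round(s["grip_force"],1),"q",s["joint_pos"].round(2))
E
python3 - <<'E'
from h import *
c=get_calibration("top")
for n,q in dict(cyl=(232,160),pen1=(268,237),pen2=(254,272),micro=(412,235),can=(335,140),spray=(311,133),vials=(268,156),dockblower=(172,174),micro2=(380,180)).items(): print(n,ray(c,q,0.0 if n!='micro2' else .15).round(3))
plan(([.22,-.42,.34],down(45)),([.25,-.37,.36],down(60)))
E
```

```text
cyl [0.7   0.131 0.   ]
pen1 [0.424 0.003 0.   ]
pen2 [0.303 0.051 0.   ]
micro [ 0.432 -0.502  0.   ]
can [ 0.776 -0.242  0.   ]
spray [ 0.802 -0.155  0.   ]
vials [0.715 0.001 0.   ]
dockblower [0.647 0.344 0.   ]
micro2 [ 0.596 -0.356  0.15 ]
[0.595, -0.579, -0.662, -0.001, -0.0, -0.354]
[0.798, -0.788, -0.761, -0.001, -0.001, -0.521]
```

Request:
{"fn": "jog_arm", "kwargs": {"motion": [0.3, -0.3, -0.6, 0, 0, -0.15, 1, 0.6, -0.58, -0.66, 0, 0, -0.36, 1, 0.8, -0.79, -0.7, 0, 0, -0.52, 1, 0.8, -0.79, -0.7, 0, 0, -0.52, 1, 0.8, -0.79, -0.7, 0, 0, -0.52, 1, 0.8, -0.79, -0.7, 0, 0, -0.52, 1]}}

```text
clock: 0.85
tcp_pos: [0.251, -0.3695, 0.3489]
orientation: [0.001, 0.866, 0.5, -0.0]
wrist_force: [-0.4, -0.4, 0.5]
finger_gap: 0.0855
grip_force: 0.0
```

```bash
python3 - <<'E'
from h import *
show()
plan(([.38,-.22,.34],down(84)),([.40,-.19,.33],down(107)))
E
```

```text
0.85 tcp [ 0.251  -0.3695  0.3489] yaw 60.0 z [ 0.    -0.002 -1.   ] F [-0.4 -0.4  0.5] gap 0.0855 grip 0.0 q [-1.15  0.06  0.07  1.58 -0.    0.94]
[0.97, 0.185, 0.043, 0.001, 0.001, -0.267]
[1.15, 0.196, 0.093, 0.0, 0.001, -0.522]
```

Request:
{"fn": "jog_arm", "kwargs": {"motion": [0.5, 0.1, 0.02, 0, 0, -0.15, 1, 0.98, 0.19, 0.09, 0, 0, -0.3, 1, 0.98, 0.19, 0.09, 0, 0, -0.52, 1, 0.98, 0.19, 0.09, 0, 0, -0.52, 1, 0.98, 0.19, 0.09, 0, 0, -0.52, 1, 0.98, 0.19, 0.09, 0, 0, -0.52, 1]}}

```text
clock: 1.6
tcp_pos: [0.3815, -0.2202, 0.3289]
orientation: [-0.001, 0.598, 0.802, -0.0]
wrist_force: [-0.1, -1.9, 0.1]
finger_gap: 0.0853
grip_force: 0.0
```

```bash
python3 - <<'E'
from h import *
show()
plan(([.52,-.148,.22],down(107)))
E
```

```text
1.6 tcp [ 0.3815 -0.2202  0.3289] yaw 106.6 z [-0.002  0.001 -1.   ] F [-0.1 -1.9  0.1] gap 0.0853 grip 0.0 q [-0.71  0.04  0.01  1.54 -0.    0.58]
[0.148, 0.768, 0.543, -0.001, -0.001, -0.005]
```

Request:
{"fn": "jog_arm", "kwargs": {"motion": [0.1, 0.4, 0.2, 0, 0, 0, 0.3, 0.15, 0.77, 0.54, 0, 0, 0, 0.3, 0.15, 0.77, 0.54, 0, 0, 0, 0.3, 0.15, 0.77, 0.54, 0, 0, 0, 0.3, 0.15, 0.77, 0.54, 0, 0, 0, 0.3, 0.15, 0.77, 0.54, 0, 0, 0, 0.3]}}

```text
clock: 2.35
tcp_pos: [0.5202, -0.1477, 0.2235]
orientation: [0.001, 0.598, 0.802, -0.0]
wrist_force: [0.1, 0.2, 0.2]
finger_gap: 0.0257
grip_force: 0.0
```

```bash
python3 - <<'E'
from h import *
show()
c=get_calibration("wrist");im=read_camera("wrist");save("w1",im)
np.save("w1c.npy",c["world_from_camera"])
E
```

```text
2.35 tcp [ 0.5202 -0.1477  0.2235] yaw 106.6 z [ 0.001 -0.001 -1.   ] F [0.1 0.2 0.2] gap 0.0257 grip 0.0 q [-0.42  0.24 -0.01  1.31 -0.    0.86]
```

View pics/w1.png

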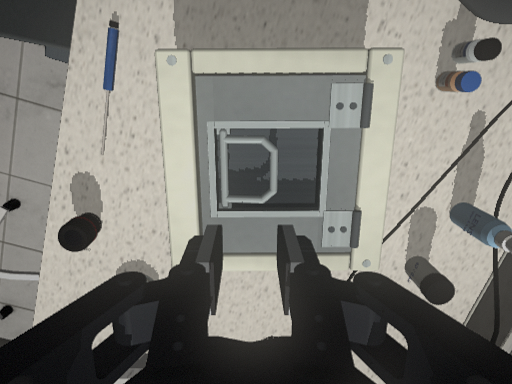

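The wrist picture shows the ring flush in its cup, with the bar at (274,170) and the pivot at (224,168). The hatch edges are at u≈195 (front) and about 367 (hinge), and the top housing corners are at (157,50) and (405,48).

```bash
python3 - <<'E'
from h import *
c=get_calibration("wrist");c["world_from_camera"]=np.load("w1c.npy")
r=lambda u,v,z=.108:ray(c,(u,v),z).round(4)
print("bar",r(274,170,.102),"barends",r(274,151,.102),r(274,189,.102))
print("pivot",r(224,168,.102), "ends",r(225,131,.102),r(222,206,.102))
A=r(157,50);B=r(405,48);print("corner",A,B)
for n,a,b in(("right edge",A,B),("pivot",r(222,206,.102),r(225,131,.102)),("hatch front",r(195,74),r(197,250))):
    d=b-a;print(n,np.degrees(np.arctan2(d[1],d[0])),np.linalg.norm(d))
print("cup front/back",r(210,168),r(326,168),"screws",r(172,60),r(388,60),r(366,264))
s=env.get_state()["tcp_pos"];print(proj(c,s),proj(c,s-[0,0,0]))
E
```

```text
bar [ 0.541  -0.1426  0.102 ] barends [ 0.5358 -0.1263  0.102 ] [ 0.5464 -0.1595  0.102 ]
pivot [ 0.4979 -0.1535  0.102 ] ends [ 0.4901 -0.1217  0.102 ] [ 0.5056 -0.1886  0.102 ]
corner [ 0.422  -0.0748  0.108 ] [ 0.6088 -0.0177  0.108 ]
right edge 16.99705710768196 0.19533215301122345
pivot 103.04464583793427 0.0686721195245931
hatch front -75.39605102227958 0.1566614502677669
cup front/back [ 0.4863 -0.1555  0.108 ] [ 0.5829 -0.1267  0.108 ] screws [ 0.435  -0.0787  0.108 ] [ 0.5995 -0.0298  0.108 ] [ 0.6517 -0.2039  0.108 ]
[250.59024852 223.04718741] [250.59024852 223.04718741]
```

```bash
python3 - <<'E'
from h import *
plan(([.541,-.1427,.13],down(106.5)),([.541,-.1427,.093],down(106.5)))
E
```

```text
[-0.005, 0.106, 0.469, 0.001, 0.001, 0.001]
[-0.005, 0.105, 0.654, 0.001, 0.001, 0.001]
```

Request:
{"fn": "jog_arm", "kwargs": {"motion": [-0.005, 0.106, 0.25, 0, 0, 0, 0.3, -0.005, 0.106, 0.47, 0, 0, 0, 0.3, -0.005, 0.106, 0.47, 0, 0, 0, 0.3, -0.005, 0.106, 0.55, 0, 0, 0, 0.3, -0.005, 0.106, 0.6, 0, 0, 0, 0.3, -0.005, 0.106, 0.655, 0, 0, 0, 0.3, -0.005, 0.106, 0.655, 0, 0, 0, 0.3, -0.005, 0.106, 0.655, 0, 0, 0, 0.0, -0.005, 0.106, 0.655, 0, 0, 0, 0.0, -0.005, 0.106, 0.655, 0, 0, 0, 0.0], "newtons": 30}}

```text
clock: 3.65
tcp_pos: [0.5413, -0.1413, 0.0916]
orientation: [0.0, 0.597, 0.802, 0.0]
wrist_force: [0.2, 0.6, -1.0]
finger_gap: -0.0
grip_force: 0.0
```

```bash
python3 - <<'E'
from h import *
show()
import json
piv=np.array([.498,-.1548]);xd=np.array([np.cos(np.radians(16.5)),np.sin(np.radians(16.5))])
s=env.get_state()["tcp_pos"];print("d",(s[:2]-piv)@xd)
# ring flip: bar arc, TCP keeps offset
for a in(0,20,40,60,80,95):
    t=np.radians(a);b=.044*np.array([np.cos(t)-1,np.sin(t)])
    p=s+np.r_[b[0]*xd,b[1]];plan((p,down(106.5)))
E
```

```text
3.65 tcp [ 0.5413 -0.1413  0.0916] yaw 106.7 z [ 0.001 -0.    -1.   ] F [ 0.2  0.6 -1. ] gap -0.0 grip 0.0 q [-0.4   0.34 -0.2   1.02 -0.    0.88]
d 0.045340115415488415
[0.0, 0.0, 0.0, 0.0, 0.0, 0.002]
[0.0, -0.013, -0.075, 0.0, 0.0, 0.002]
[0.0, -0.051, -0.141, 0.0, 0.0, 0.002]
[0.0, -0.11, -0.191, 0.0, 0.0, 0.002]
[0.001, -0.182, -0.217, 0.0, 0.0, 0.002]
[0.001, -0.239, -0.219, 0.0, 0.0, 0.002]
```

```bash
python3 - <<'E'
from h import *
im=read_camera("wrist")
save("w2",cv2.resize(im[120:300,130:390],None,fx=3,fy=3,interpolation=cv2.INTER_CUBIC))
E
```

```text
(no output)
```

View pics/w2.png

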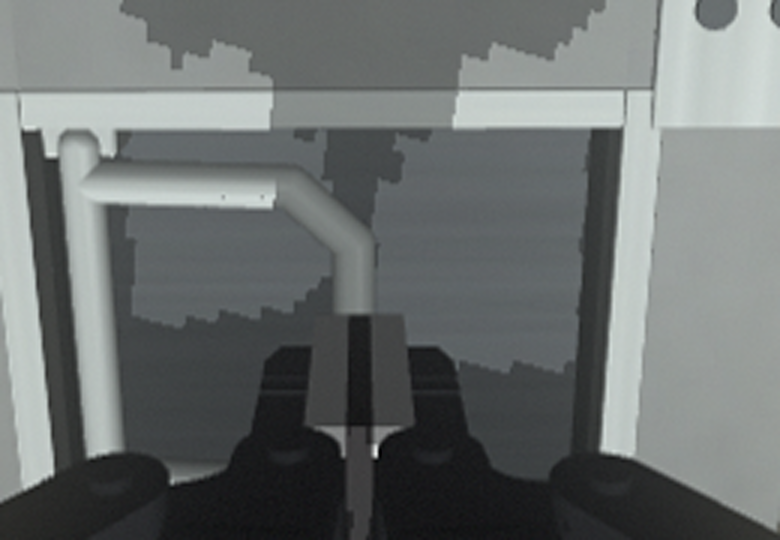

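The bar at crop (355,270) runs under the shut fingertips, and the reported gap is 0, so the bar was missed. I'll check the bar's true height from the scale in the two wrist views.

```bash
python3 - <<'E'
from h import *
c2=get_calibration("wrist");c1=dict(c2);c1["world_from_camera"]=np.load("w1c.npy")
for z in(.085,.09,.095,.102,.108):
    b,p=ray(c2,(248.3,210),z),ray(c2,(158.3,203),z);b1,p1=ray(c1,(274,170),z),ray(c1,(224,168),z)
    print(z,b.round(4),np.linalg.norm(b-p).round(4),"w1",b1.round(4),np.linalg.norm(b1-p1).round(4), "cupcorner",ray(c2,(348.3,150),z+.006).round(4),ray(c1,(328,122),z+.006).round(4))
print(proj(c2,env.get_state()["tcp_pos"]))
E
```

```text
0.085 [ 0.5387 -0.1369  0.085 ] 0.0495 w1 [ 0.5435 -0.1463  0.085 ] 0.0471 cupcorner [ 0.5772 -0.0893  0.091 ] [ 0.5751 -0.0896  0.091 ]
0.09 [ 0.5382 -0.1351  0.09  ] 0.0481 w1 [ 0.5427 -0.1452  0.09  ] 0.0463 cupcorner [ 0.5754 -0.0888  0.096 ] [ 0.5738 -0.0895  0.096 ]
0.095 [ 0.5376 -0.1333  0.095 ] 0.0466 w1 [ 0.542  -0.1442  0.095 ] 0.0455 cupcorner [ 0.5737 -0.0883  0.101 ] [ 0.5726 -0.0893  0.101 ]
0.102 [ 0.5369 -0.1307  0.102 ] 0.0446 w1 [ 0.541  -0.1426  0.102 ] 0.0445 cupcorner [ 0.5713 -0.0877  0.108 ] [ 0.5708 -0.0891  0.108 ]
0.108 [ 0.5363 -0.1285  0.108 ] 0.0429 w1 [ 0.5401 -0.1413  0.108 ] 0.0435 cupcorner [ 0.5693 -0.0871  0.114 ] [ 0.5693 -0.0889  0.114 ]
[250.46941531 222.91614475]
```

Request:
{"fn": "jog_arm", "kwargs": {"motion": [0, 0, 0, 0, 0, 0, 0.3, 0, 0, 0, 0, 0, 0, 0.3, 0, 0, 0.02, 0, 0, 0, 0.3, 0, 0, 0.04, 0, 0, 0, 0.3, 0, 0, 0.06, 0, 0, 0, 0.3, 0, 0, 0.06, 0, 0, 0, 0.3, 0, 0, 0.06, 0, 0, 0, 0, 0, 0, 0.06, 0, 0, 0, 0, 0, 0, 0.06, 0, 0, 0, 0]}}

```text
clock: 4.82
tcp_pos: [0.5404, -0.1414, 0.0792]
orientation: [-0.0, 0.597, 0.802, -0.0]
wrist_force: [-2.5, -1.6, -0.7]
finger_gap: 0.005
grip_force: 29.9
```

Request:
{"fn": "jog_arm", "kwargs": {"motion": [0, 0, 0, 0, 0, 0, 0.3, 0, 0, 0, 0, 0, 0, 0.3, 0, 0, 0.015, 0, 0, 0, 0.3, 0, 0, 0.025, 0, 0, 0, 0.3, 0, 0, 0.025, 0, 0, 0, 0.3, 0, 0, 0.025, 0, 0, 0, 0, 0, 0, 0.025, 0, 0, 0, 0, 0, 0, 0.025, 0, 0, 0, 0]}}

```text
clock: 5.82
tcp_pos: [0.5404, -0.1414, 0.0741]
orientation: [-0.0, 0.597, 0.802, -0.0]
wrist_force: [-2.3, -0.1, -1.0]
finger_gap: 0.0055
grip_force: 29.5
```

```bash
python3 - <<'E'
from h import *
show()
im=read_camera("wrist")
save("w3",cv2.resize(im[120:300,130:390],None,fx=2,fy=2,interpolation=cv2.INTER_CUBIC))
piv=np.array([.498,-.1548]);a=np.radians(16.5);xd=np.array([np.cos(a),np.sin(a)])
s=env.get_state()["tcp_pos"];print("d",(s[:2]-piv)@xd)
E
```

```text
5.83 tcp [ 0.5404 -0.1414  0.0741] yaw 106.7 z [-0.001 -0.    -1.   ] F [-2.3 -0.1 -1. ] gap 0.0055 grip 29.5 q [-0.4   0.36 -0.23  0.98 -0.    0.88]
d 0.044497483027687884
```

View pics/w3.png

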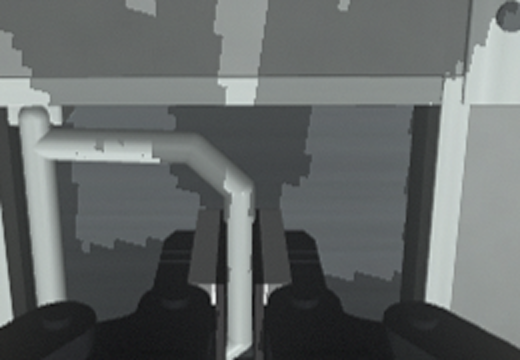

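Request:
{"fn": "jog_arm", "kwargs": {"motion": [0, -0.003, -0.038, 0, 0, 0, 0, 0, -0.013, -0.075, 0, 0, 0, 0, 0, -0.03, -0.11, 0, 0, 0, 0, 0, -0.051, -0.141, 0, 0, 0, 0, 0, -0.079, -0.168, 0, 0, 0, 0, 0, -0.11, -0.191, 0, 0, 0, 0, 0, -0.145, -0.207, 0, 0, 0, 0, 0, -0.182, -0.217, 0, 0, 0, 0, 0, -0.182, -0.217, 0, 0, 0, 0, 0, -0.182, -0.217, 0, 0, 0, 0]}}

```text
clock: 7.12
tcp_pos: [0.5056, -0.1519, 0.1175]
orientation: [-0.0, 0.597, 0.802, -0.001]
wrist_force: [0.8, -1.0, -3.8]
finger_gap: 0.0054
grip_force: 29.2
```

```bash
python3 - <<'E'
from h import *
show()
im=read_camera("wrist")
save("w4",cv2.resize(im[90:330,100:420],None,fx=1.5,fy=1.5,interpolation=cv2.INTER_CUBIC))
E
```

```text
7.12 tcp [ 0.5056 -0.1519  0.1175] yaw 106.7 z [-0.001 -0.    -1.   ] F [ 0.8 -1.  -3.8] gap 0.0054 grip 29.2 q [-0.44  0.27 -0.24  1.06 -0.    0.84]
```

View pics/w4.png

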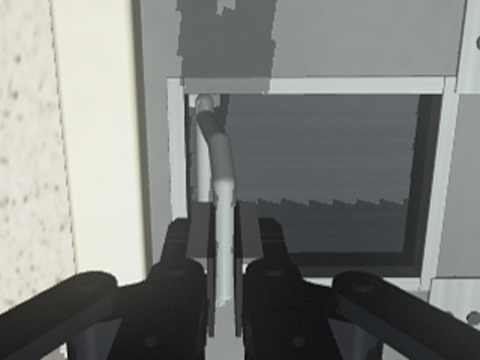

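The ring now stands up, held between the pads. Next I'll compute the hatch swing.

```bash
cat > swing.py <<'E'
from h import *
a=np.radians(16.7);xd=np.array([np.cos(a),np.sin(a)]);H=np.array([.612,-.1204])
def pose(th):
    rho=np.radians(np.interp(th,[0,60,116],[80,120,130]));t=np.radians(th);tilt=np.interp(th,[0,60,116],[0,20,12])
    u,h=.119-.044*np.cos(rho),-.006+.044*np.sin(rho)
    U,Z=u*np.cos(t)-h*np.sin(t),u*np.sin(t)+h*np.cos(t)
    Rt=down(106.7,tilt);return np.r_[H-U*xd,.108+Z]+.028*Rt[:,2],Rt
E
python3 - <<'E'
from swing import *
plan(*[pose(t) for t in range(5,65,5)])
E
```

```text
[-0.002, -0.001, -0.05, 0.018, 0.0, -0.0]
[-0.002, 0.006, -0.101, 0.036, 0.0, -0.0]
[-0.002, 0.016, -0.151, 0.055, 0.0, -0.0]
[-0.002, 0.032, -0.2, 0.073, 0.0, -0.0]
[-0.002, 0.051, -0.247, 0.092, 0.0, -0.0]
[-0.002, 0.075, -0.293, 0.11, 0.0, -0.0]
[-0.002, 0.102, -0.337, 0.129, 0.0, -0.0]
[-0.002, 0.134, -0.378, 0.147, 0.0, -0.0]
[-0.002, 0.169, -0.417, 0.166, 0.0, -0.0]
[-0.002, 0.207, -0.452, 0.184, 0.0, -0.0]
[-0.002, 0.248, -0.484, 0.203, 0.0, -0.0]
[-0.002, 0.292, -0.512, 0.222, 0.0, -0.0]
```

Request:
{"fn": "jog_arm", "kwargs": {"motion": [0, 0, -0.05, 0.018, 0, 0, 0, 0, 0.006, -0.1, 0.036, 0, 0, 0, 0, 0.016, -0.15, 0.055, 0, 0, 0, 0, 0.032, -0.2, 0.073, 0, 0, 0, 0, 0.051, -0.247, 0.092, 0, 0, 0, 0, 0.075, -0.293, 0.11, 0, 0, 0, 0, 0.102, -0.337, 0.129, 0, 0, 0, 0, 0.134, -0.378, 0.147, 0, 0, 0, 0, 0.169, -0.417, 0.166, 0, 0, 0, 0, 0.207, -0.452, 0.184, 0, 0, 0, 0, 0.248, -0.484, 0.203, 0, 0, 0, 0, 0.292, -0.512, 0.222, 0, 0, 0], "newtons": 50}}

```text
clock: 8.68
tcp_pos: [0.5623, -0.1347, 0.2195]
orientation: [-0.104, 0.588, 0.79, -0.14]
wrist_force: [-0.5, -0.8, -4.0]
finger_gap: 0.0038
grip_force: 49.8
```

```bash
python3 - <<'E'
from swing import *
show();print(pose(60)[0])
plan(*[pose(t) for t in (65,71,76,82,87,92,97,102,107,112,116)])
E
```

```text
8.68 tcp [ 0.5623 -0.1347  0.2195] yaw 106.7 z [-0.329 -0.098 -0.939] F [-0.5 -0.8 -4. ] gap 0.0038 grip 49.8 q [-0.27  0.62  0.49  1.74 -0.18  1.04]
[ 0.56193202 -0.13542111  0.21985075]
[-0.003, 0.047, -0.037, -0.009, -0.0, 0.0]
[-0.003, 0.111, -0.076, -0.018, -0.0, 0.0]
[-0.003, 0.168, -0.104, -0.026, -0.0, 0.0]
[-0.003, 0.239, -0.13, -0.036, -0.0, 0.0]
[-0.003, 0.3, -0.147, -0.044, -0.0, 0.0]
[-0.003, 0.362, -0.159, -0.052, -0.0, 0.0]
[-0.003, 0.426, -0.166, -0.06, -0.0, 0.0]
[-0.003, 0.49, -0.168, -0.068, -0.0, 0.0]
[-0.003, 0.554, -0.164, -0.076, -0.0, 0.0]
[-0.003, 0.617, -0.155, -0.084, -0.0, 0.0]
[-0.003, 0.668, -0.145, -0.09, -0.0, 0.0]
```

Request:
{"fn": "jog_arm", "kwargs": {"motion": [0, 0.047, -0.037, -0.009, 0, 0, 0, 0, 0.111, -0.076, -0.018, 0, 0, 0, 0, 0.168, -0.104, -0.026, 0, 0, 0, 0, 0.239, -0.13, -0.036, 0, 0, 0, 0, 0.3, -0.147, -0.044, 0, 0, 0, 0, 0.362, -0.159, -0.052, 0, 0, 0, 0, 0.426, -0.166, -0.06, 0, 0, 0, 0, 0.49, -0.168, -0.068, 0, 0, 0, 0, 0.554, -0.164, -0.076, 0, 0, 0, 0, 0.617, -0.155, -0.084, 0, 0, 0, 0, 0.668, -0.145, -0.09, 0, 0, 0, 0, 0.668, -0.145, -0.09, 0, 0, 0]}}

```text
clock: 10.18
tcp_pos: [0.6928, -0.0954, 0.2008]
orientation: [-0.062, 0.593, 0.798, -0.083]
wrist_force: [1.2, 3.4, 2.8]
finger_gap: 0.0044
grip_force: 51.2
```

```bash
python3 - <<'E'
from swing import *
show();print(pose(116)[0])
im=read_camera("scene")
save("s2",cv2.resize(im[90:250,180:380],None,fx=3,fy=3,interpolation=cv2.INTER_CUBIC))
E
```

```text
10.18 tcp [ 0.6928 -0.0954  0.2008] yaw 106.7 z [-0.196 -0.059 -0.979] F [1.2 3.4 2.8] gap 0.0044 grip 51.2 q [-0.21  0.8   0.82  1.77 -0.1   1.08]
[ 0.69211695 -0.09636376  0.20084315]
```

View pics/s2.png

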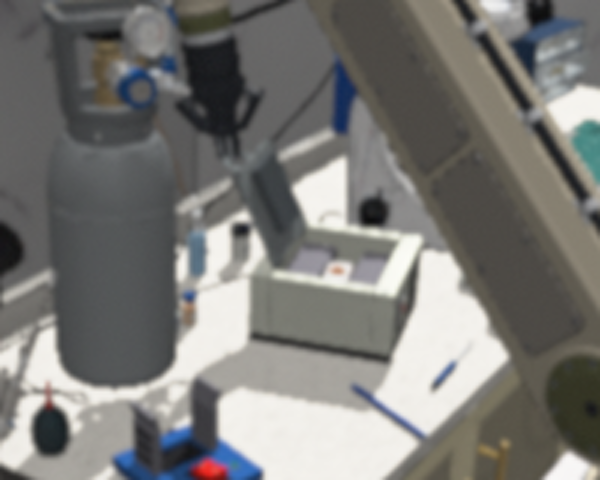

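The hatch is leaning back past upright, held at the ring. I'll let go and rise clear.

Request:
{"fn": "jog_arm", "kwargs": {"motion": [0, 0, 0, 0, 0, 0, 0.18, 0, 0, 0, 0, 0, 0, 0.18, 0, 0, 0, 0, 0, 0, 0.18, 0, 0, -0.08, 0, 0, 0, 0.18, 0, 0, -0.2, 0, 0, 0, 0.18, 0, 0, -0.4, 0, 0, 0, 0.18, 0, 0, -0.6, 0, 0, 0, 0.3, 0, 0, -0.6, 0, 0, 0, 0.5]}}

```text
clock: 11.22
tcp_pos: [0.6902, -0.0873, 0.3042]
orientation: [-0.047, 0.594, 0.799, -0.076]
wrist_force: [0.2, 0.7, 0.1]
finger_gap: 0.0418
grip_force: 0.0
```

```bash
python3 - <<'E'
from h import *
show()
plan(([.54,-.1415,.33],down(145)),([.54,-.1415,.33],down(196.7)))
plan(([.54,-.1415,.30],down(196.7)))
E
```

```text
11.22 tcp [ 0.6902 -0.0873  0.3042] yaw 106.8 z [-0.166 -0.065 -0.984] F [0.2 0.7 0.1] gap 0.0418 grip 0.0 q [-0.2   0.89  1.26  2.1  -0.1   1.09]
[-0.044, -0.807, 0.015, -0.113, -0.029, -0.424]
[-0.044, -0.807, 0.015, -0.097, -0.082, -0.996]
[-0.042, -0.781, 0.163, -0.097, -0.082, -0.996]
```

Request:
{"fn": "jog_arm", "kwargs": {"motion": [0, -0.3, 0.02, -0.06, 0, -0.05, 0.8, -0.04, -0.6, 0.02, -0.11, -0.03, -0.15, 1, -0.04, -0.8, 0.02, -0.11, -0.04, -0.4, 1, -0.04, -0.8, 0.1, -0.1, -0.06, -0.7, 1, -0.04, -0.78, 0.16, -0.097, -0.082, -0.996, 1, -0.04, -0.78, 0.16, -0.097, -0.082, -0.996, 1, -0.04, -0.78, 0.16, -0.097, -0.082, -0.996, 1, -0.04, -0.78, 0.16, -0.097, -0.082, -0.996, 1, -0.04, -0.78, 0.16, -0.097, -0.082, -0.996, 1, -0.04, -0.78, 0.16, -0.097, -0.082, -0.996, 1]}}

```text
clock: 12.48
tcp_pos: [0.5411, -0.1417, 0.2993]
orientation: [-0.0, -0.147, 0.989, 0.0]
wrist_force: [0.9, 0.8, -0.2]
finger_gap: 0.0855
grip_force: 0.0
```

```bash
python3 - <<'E'
from h import *
show()
c=get_calibration("wrist");np.save("w5c.npy",c["world_from_camera"]);im=read_camera("wrist");save("w5",im)
E
```

```text
12.47 tcp [ 0.5411 -0.1417  0.2993] yaw -163.1 z [-0.001  0.    -1.   ] F [ 0.9  0.8 -0.2] gap 0.0855 grip 0.0 q [-0.4   0.28  0.22  1.51 -0.   -0.69]
```

View pics/w5.png

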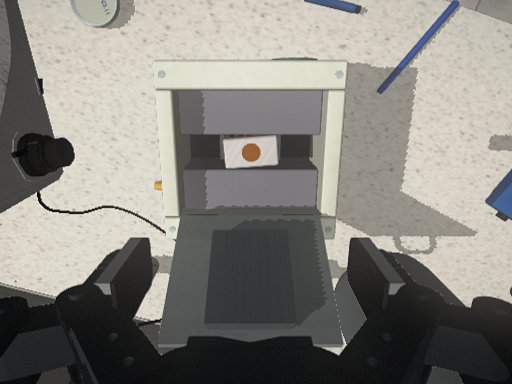

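The hatch stays open by itself. The cartridge's white top is at (250,152) with corners (221,138), (276,135), (278,165) and (224,168), and both finger wells are free.

```bash
python3 - <<'E'
from h import *
c=get_calibration("wrist");c["world_from_camera"]=np.load("w5c.npy")
im=cv2.imread("pics/w5.png");hsv=cv2.cvtColor(im,cv2.COLOR_BGR2HSV)
m=cv2.inRange(im,(165,165,165),(255,255,255));m[:128]=0;m[175:]=0;m[:,:205]=0;m[:,295:]=0
n,l,s,_=cv2.connectedComponentsWithStats(m);k=1+s[1:,4].argmax();cnt=cv2.findNonZero((l==k).astype(np.uint8));r=cv2.minAreaRect(cnt);print(r)
P=np.array([ray(c,q,.082) for q in cv2.boxPoints(r)]);print(P.round(4),P.mean(0))
for i in range(4):
    d=P[(i+1)%4]-P[i];print(np.linalg.norm(d).round(4),np.degrees(np.arctan2(d[1],d[0])).round(1))
A=ray(c,(162,74),.108);B=ray(c,(340,74),.108);C=ray(c,(328,230),.108);D=ray(c,(172,229),.108)
print("screws mean",(A+B+C+D)/4, np.degrees(np.arctan2((B-A)[1],(B-A)[0]))-90)
print("slot walls",ray(c,(250,135),.094),ray(c,(250,169),.094))
E
```

```text
((250.02650451660156, 151.8441162109375), (27.917524337768555, 52.38370895385742), 85.60128784179688)
[[ 0.5382 -0.1751  0.082 ]
 [ 0.5162 -0.1188  0.082 ]
 [ 0.5467 -0.1062  0.082 ]
 [ 0.5693 -0.1638  0.082 ]] [ 0.5426006  -0.14095642  0.082     ]
0.0605 111.3
0.033 22.5
0.0619 -68.6
0.0331 -160.0
screws mean [ 0.54287353 -0.14036323  0.108     ] 16.915083496332613
slot walls [ 0.52203666 -0.1472362   0.094     ] [ 0.55932924 -0.13587152  0.094     ]
```

```bash
python3 - <<'E'
from h import *
plan(*[([.5427,-.141,z],down(199)) for z in (.2,.1,.06,.028)])
E
```

```text
[-0.009, 0.001, 0.496, 0.0, -0.001, -0.021]
[-0.01, 0.001, 0.996, 0.0, -0.001, -0.021]
[-0.01, 0.001, 1.196, 0.0, -0.001, -0.021]
[-0.01, 0.001, 1.356, 0.0, -0.001, -0.021]
```

Request:
{"fn": "jog_arm", "kwargs": {"motion": [-0.01, 0, 0.3, 0, 0, -0.021, 1, -0.01, 0, 0.6, 0, 0, -0.021, 1, -0.01, 0, 0.8, 0, 0, -0.021, 1, -0.01, 0, 0.9, 0, 0, -0.021, 1, -0.01, 0, 1, 0, 0, -0.021, 1, -0.01, 0, 1, 0, 0, -0.021, 1]}}

```text
clock: 13.28
tcp_pos: [0.5408, -0.14, 0.0972]
orientation: [-0.003, -0.16, 0.987, 0.001]
wrist_force: [-0.3, -1.3, -0.1]
finger_gap: 0.0852
grip_force: 0.0
```

Request:
{"fn": "jog_arm", "kwargs": {"motion": [0, 0, 0.06, 0, 0, 0, 1, 0, 0, 0.12, 0, 0, 0, 1, 0, 0, 0.18, 0, 0, 0, 1, 0, 0, 0.24, 0, 0, 0, 1, 0, 0, 0.3, 0, 0, 0, 1, 0, 0, 0.35, 0, 0, 0, 1, 0, 0, 0.35, 0, 0, 0, 1]}}

```text
clock: 14.15
tcp_pos: [0.5401, -0.1395, 0.027]
orientation: [-0.003, -0.161, 0.987, 0.002]
wrist_force: [-0.3, 0.3, 1.0]
finger_gap: 0.0855
grip_force: 0.0
```

Request:
{"fn": "jog_arm", "kwargs": {"motion": [0, 0, 0, 0, 0, 0, 0.5, 0, 0, 0, 0, 0, 0, 0.5, 0, 0, 0, 0, 0, 0, 0.5, 0, 0, 0, 0, 0, 0, 0.5, 0, 0, -0.05, 0, 0, 0, 0.5, 0, 0, -0.1, 0, 0, 0, 0.5, 0, 0, -0.1, 0, 0, 0, 0.5], "newtons": 40}}

```text
clock: 15.02
tcp_pos: [0.5411, -0.14, 0.0489]
orientation: [-0.002, -0.161, 0.987, 0.001]
wrist_force: [-0.9, 0.3, -2.5]
finger_gap: 0.0636
grip_force: 45.6
```

```bash
python3 - <<'E'
from h import *
s=env.get_state()["tcp_pos"]
plan((s+[0,0,.14],down(199)),([.51,-.02,.19],down(180)),([.49,.05,.18],down(165)))
E
```

```text
[0.002, 0.002, -0.7, 0.002, -0.002, -0.005]
[-0.041, 0.62, -0.704, 0.001, -0.003, 0.206]
[-0.058, 0.984, -0.653, 0.001, -0.003, 0.373]
```

Request:
{"fn": "jog_arm", "kwargs": {"motion": [0, 0, -0.15, 0, 0, 0, 0.5, 0, 0, -0.35, 0, 0, 0, 0.5, 0, 0, -0.55, 0, 0, 0, 0.5, 0, 0, -0.7, 0, 0, 0, 0.5, 0, 0.05, -0.72, 0, 0, 0, 0.5, -0.02, 0.25, -0.71, 0, 0, 0.06, 0.5, -0.03, 0.45, -0.7, 0, 0, 0.14, 0.5, -0.04, 0.62, -0.7, 0, 0, 0.206, 0.5, -0.05, 0.8, -0.68, 0, 0, 0.29, 0.5, -0.058, 0.98, -0.65, 0, 0, 0.373, 0.5, -0.058, 0.98, -0.65, 0, 0, 0.373, 0.5]}}

```text
clock: 16.4
tcp_pos: [0.487, 0.0519, 0.1763]
orientation: [-0.005, 0.129, 0.992, 0.001]
wrist_force: [0.1, -0.1, -3.1]
finger_gap: 0.0636
grip_force: 47.4
```

```bash
python3 - <<'E'
from h import *
show()
c=get_calibration("wrist");np.save("w6c.npy",c["world_from_camera"]);im=read_camera("wrist");save("w6",im)
plan(*[([.478,.10,z],down(165)) for z in(.12,.06,.03,.017)])
E
```

```text
16.4 tcp [0.487  0.0519 0.1763] yaw 165.2 z [-0.01   0.003 -1.   ] F [ 0.1 -0.1 -3.1] gap 0.0636 grip 47.4 q [-0.06  0.17 -0.22  1.19  0.    0.2 ]
[0.11, 0.225, 0.285, -0.0, -0.005, 0.002]
[0.107, 0.225, 0.585, -0.0, -0.005, 0.002]
[0.106, 0.225, 0.735, -0.0, -0.005, 0.002]
[0.105, 0.225, 0.8, -0.0, -0.005, 0.002]
```

View pics/w6.png

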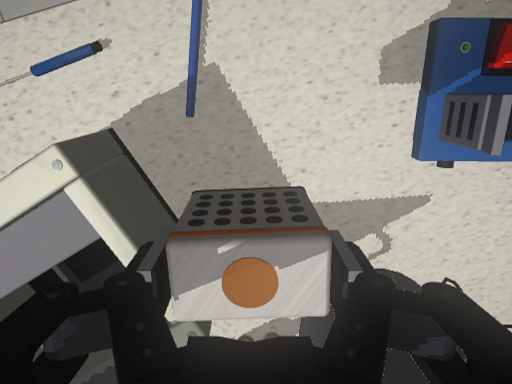

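The cartridge is held upright at (250,260), and the bench below is clear. The pen is well in front at (190,100) and the dock is on the right. I'll set the cartridge down.

Request:
{"fn": "jog_arm", "kwargs": {"motion": [0.05, 0.12, 0.1, 0, 0, 0, 0.5, 0.108, 0.225, 0.3, 0, 0, 0, 0.5, 0.108, 0.225, 0.5, 0, -0.005, 0, 0.5, 0.108, 0.225, 0.65, 0, -0.005, 0, 0.5, 0.108, 0.225, 0.72, 0, -0.005, 0, 0.5, 0.108, 0.225, 0.76, 0, -0.005, 0, 0.5, 0.108, 0.225, 0.785, 0, -0.005, 0, 0.5, 0.108, 0.225, 0.8, 0, -0.005, 0, 0.5, 0.108, 0.225, 0.805, 0, -0.005, 0, 0.5, 0.108, 0.225, 0.805, 0, -0.005, 0, 0.5]}}

```text
clock: 17.7
tcp_pos: [0.4806, 0.0988, 0.0181]
orientation: [0.002, 0.131, 0.991, 0.0]
wrist_force: [1.0, 0.3, -3.2]
finger_gap: 0.0636
grip_force: 47.4
```

Request:
{"fn": "jog_arm", "kwargs": {"motion": [0, 0, 0.01, 0, 0, 0, 0.5, 0, 0, 0.018, 0, 0, 0, 0.5, 0, 0, 0.018, 0, 0, 0, 0.5]}}

```text
clock: 18.08
tcp_pos: [0.4814, 0.0985, 0.0167]
orientation: [0.003, 0.131, 0.991, -0.0]
wrist_force: [-6.0, -2.3, 17.4]
finger_gap: 0.0635
grip_force: 48.7
```

Request:
{"fn": "jog_arm", "kwargs": {"motion": [0, 0, -0.01, 0, 0, 0, 0.5, 0, 0, -0.01, 0, 0, 0, 1, 0, 0, -0.01, 0, 0, 0, 1, 0, 0, -0.01, 0, 0, 0, 1, 0, 0, -0.01, 0, 0, 0, 1, 0, 0, -0.1, 0, 0, 0, 1, 0, 0, -0.3, 0, 0, 0, 1, 0, 0, -0.55, 0, 0, 0, 1, 0, 0, -0.8, 0, 0, 0, 1, 0, 0, -0.9, 0, 0, 0, 1, 0, 0, -0.9, 0, 0, 0, 1]}}

```text
clock: 19.45
tcp_pos: [0.4811, 0.0989, 0.1958]
orientation: [0.003, 0.131, 0.991, 0.0]
wrist_force: [-0.0, 0.4, -0.4]
finger_gap: 0.0854
grip_force: 0.0
```

```bash
python3 - <<'E'
from h import *
show()
c=get_calibration("wrist");np.save("w7c.npy",c["world_from_camera"]);im=read_camera("wrist");save("w7",im)
E
```

```text
19.45 tcp [0.4811 0.0989 0.1958] yaw 165.0 z [ 0.007  0.    -1.   ] F [-0.   0.4 -0.4] gap 0.0854 grip 0.0 q [ 0.04  0.15 -0.2   1.22 -0.    0.3 ]
```

View pics/w7.png

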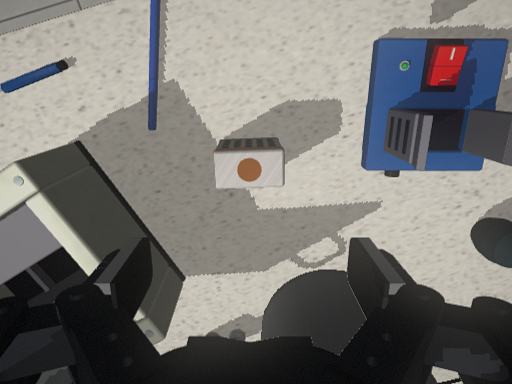

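The cartridge stands upright and free on the bench, with its top at (250,168). The dock's base is at (363–508, 39–170) and the rocker at (447,64). That was my eleventh picture, one over the limit of ten, so from here I'll work from masks and numbers only.

```bash
python3 - <<'E'
from h import *
c=get_calibration("wrist");c["world_from_camera"]=np.load("w7c.npy")
im=cv2.imread("pics/w7.png");hsv=cv2.cvtColor(im,cv2.COLOR_BGR2HSV)
m=((hsv[:,:,2]>140)&(hsv[:,:,1]<40)|cv2.inRange(hsv,(3,80,60),(20,255,255)).astype(bool)).astype(np.uint8)
m=np.zeros_like(m)
m[:]=(cv2.inRange(hsv,(0,0,120),(180,45,255))>0);m[:146]=0;m[195:]=0;m[:,:208]=0;m[:,292:]=0
# straight edges of the white top: print brightness profiles
g=cv2.cvtColor(im,cv2.COLOR_BGR2GRAY)
print("row168",g[168,205:225],g[168,276:296]);print("col235",g[140:160,230],g[180:198,230])
b=cv2.inRange(hsv,(100,100,50),(125,255,255));b[:30]=0;b[180:]=0;b[:,:350]=0
cn=max(cv2.findContours(b,cv2.RETR_EXTERNAL,cv2.CHAIN_APPROX_NONE)[0],key=cv2.contourArea);q=cn.reshape(-1,2)
print(cv2.approxPolyDP(cn,4,True).reshape(-1,2).tolist())
E
```

```text
row168 [136 136 134 132 135 136 136 136 134 139 192 186 187 190 192 191 191 189
 186 189] [194 189 189 191 191 185 151 118 125 203 199 200 199 200 200 201 200 200
 200 198]
col235 [ 65  67  69  79  84  82  82  84  76  77  92 120 146 172 187 190 187 185
 185 188] [193 190 192 193 194 195 194 182 140 127 137 132 122 110 106 111 118 127]
[[379, 40], [366, 109], [365, 168], [415, 169], [382, 150], [387, 110], [399, 107], [464, 109], [459, 149], [429, 150], [425, 169], [480, 169], [482, 158], [461, 150], [471, 108], [494, 109], [507, 40], [465, 40], [468, 49], [454, 92], [419, 90], [427, 39]]
```

```bash
python3 - <<'E'
from h import *
c=get_calibration("wrist");c["world_from_camera"]=np.load("w7c.npy")
P=np.array([ray(c,q,.07) for q in((215,152.3),(283.3,150.3),(283.5,186.5),(215.5,188.5))]);print(P.round(4),P.mean(0).round(4))
for i in range(4):
    d=P[(i+1)%4]-P[i];print(np.linalg.norm(d).round(4),np.degrees(np.arctan2(d[1],d[0])).round(1))
plan(([.48,.265,.24],down(255)))
E
```

```text
[[0.4593 0.0725 0.07  ]
 [0.4732 0.1316 0.07  ]
 [0.506  0.124  0.07  ]
 [0.4917 0.0633 0.07  ]] [0.4825 0.0978 0.07  ]
0.0606 76.7
0.0336 -13.0
0.0623 -103.3
0.0337 164.1
[0.215, 0.803, -0.229, -0.001, 0.002, -1.0]
```

Request:
{"fn": "jog_arm", "kwargs": {"motion": [0.1, 0.3, -0.2, 0, 0, -0.1, 1, 0.2, 0.6, -0.23, 0, 0, -0.25, 1, 0.215, 0.8, -0.23, 0, 0, -0.4, 1, 0.215, 0.8, -0.23, 0, 0, -0.6, 1, 0.215, 0.8, -0.23, 0, 0, -0.8, 1, 0.215, 0.8, -0.23, 0, 0, -1, 1, 0.215, 0.8, -0.23, 0, 0, -1, 1, 0.215, 0.8, -0.23, 0, 0, -1, 1, 0.215, 0.8, -0.23, 0, 0, -1, 1, 0.215, 0.8, -0.23, 0, 0, -1, 1]}}

```text
clock: 20.75
tcp_pos: [0.4787, 0.2642, 0.2381]
orientation: [-0.0, -0.608, 0.794, -0.0]
wrist_force: [-0.7, 0.8, 0.4]
finger_gap: 0.0851
grip_force: 0.0
```

```bash
python3 - <<'E'
from h import *
show()
c=get_calibration("wrist");np.save("w8c.npy",c["world_from_camera"]);im=read_camera("wrist");save("w8",im)
im=im[:,:,::-1].copy();hsv=cv2.cvtColor(im,cv2.COLOR_BGR2HSV)
b=cv2.inRange(hsv,(100,100,40),(125,255,255))
cn=max(cv2.findContours(b,cv2.RETR_EXTERNAL,cv2.CHAIN_APPROX_NONE)[0],key=cv2.contourArea)
print("blue",cv2.contourArea(cn),cv2.approxPolyDP(cn,4,True).reshape(-1,2).tolist())
P=np.array([ray(c,q,.022) for q in cv2.boxPoints(cv2.minAreaRect(cn))]);print("hull",cv2.minAreaRect(cn),P.round(4).tolist())
r=cv2.inRange(hsv,(0,140,70),(8,255,255))|cv2.inRange(hsv,(172,140,70),(180,255,255))
cr=max(cv2.findContours(r,cv2.RETR_EXTERNAL,cv2.CHAIN_APPROX_NONE)[0],key=cv2.contourArea);rr=cv2.minAreaRect(cr);print("red",rr,ray(c,rr[0],.034).round(4))
n=cv2.resize(cv2.cvtColor(im,cv2.COLOR_BGR2GRAY),(64,48),interpolation=cv2.INTER_AREA)//26
print("\n".join("".join(str(v) for v in row) for row in n[8:40]))
E
```

```text
20.75 tcp [0.4787 0.2642 0.2381] yaw -105.1 z [-0.    -0.001 -1.   ] F [-0.7  0.8  0.4] gap 0.0851 grip 0.0 q [ 0.36  0.25  0.04  1.36 -0.   -0.95]
blue 6147.5 [[198, 119], [202, 218], [212, 217], [217, 200], [216, 155], [206, 147], [216, 132], [252, 132], [255, 141], [253, 196], [219, 199], [251, 200], [254, 219], [303, 218], [305, 187], [267, 186], [266, 159], [307, 157], [307, 119]]
hull ((252.5, 168.5), (101.0, 111.0), 90.0) [[0.5258, 0.2122, 0.022], [0.4045, 0.2449, 0.022], [0.4306, 0.365, 0.022], [0.5629, 0.3294, 0.022]]
red ((287.0, 173.5), (23.0, 30.0), 90.0) [0.4429 0.2985 0.034 ]
1111111111656544444677777765545567777777777777776555555555554555
1111111111356754445577777775544567777777777777776555555555455555
1111111111256765455577777777555567777777777777776555555555455555
1111111111165776455577777777655567777777777777777555555555455555
1111111111166665545577777777777777777777777777777555555555555555
1111111111167556655567777777777777777777777777777555555555555555
1111111111177777765567777666666566666667777777777655555555555554
111111111137777777656777633333333333334777777777
[... 876 characters left out ...]
73222267777754444444577777777656677776555555555555
6777774777777752421256777777776554467777777523477776555555555554
7777774777777634211255677777777645456777777522444676555555555554
7777774677776233111445577777777632356777765322242476555555554444
7777777477762331111444577775431111255765433221134246555555554444
4777777567722421111654454211111111157773334211113325554555554444
4577777744313411111532111111111111147775444311112522444555554444
7457677511111310001111111111111111137776444521113411112455554444
2115766111111110000111111111111111116776457741111111111355521124
0001210111111110000000111111111111115777457762111111111112211111
0000001111111111000000000000000111114776547775111111111111111111
```

```bash
python3 - <<'E'
from h import *
c=get_calibration("wrist");c["world_from_camera"]=np.load("w8c.npy")
A,B=ray(c,(201.5,218.5),.022),ray(c,(303.8,218.5),.022) # back-left, front-left corners (dock)
C,D=ray(c,(197.7,119),.0),ray(c,(307.5,119),.0)
C2,D2=ray(c,(197.7,119),.022),ray(c,(307.5,119),.022)
print(A,B,np.linalg.norm(A-B),"yaw",np.degrees(np.arctan2(*(A-B)[[1,0]])),np.degrees(np.arctan2(*(C2-D2)[[1,0]])), np.linalg.norm(C2-D2))
for y in(-15,):
    a=np.radians(y);x=np.array([np.cos(a),np.sin(a)]);yy=np.array([-x[1],x[0]])
    f=lambda p:(np.round(p[:2]@x,4),np.round(p[:2]@yy,4))
    print([f(p) for p in(A,B,C2,D2,C,D)])
    R_=ray(c,(287.5,173.5),.034);print("red",f(R_))
    # pocket dark region cols/rows
    im=cv2.imread("pics/w8.png");g=cv2.cvtColor(im,cv2.COLOR_BGR2GRAY)
    print("row160",g[160,196:270].tolist());print("row140",g[140,196:270].tolist());print("col235",g[100:225,240].tolist())
E
```

```text
[0.55730023 0.33017221 0.022     ] [0.43549404 0.36302136 0.022     ] 0.12615789539365443 yaw -15.092684057015319 -15.090390476405972 0.12437012790495905
[(np.float64(0.4529), np.float64(0.4632)), (np.float64(0.3267), np.float64(0.4634)), (np.float64(0.4522), np.float64(0.3422)), (np.float64(0.3278), np.float64(0.3424)), (np.float64(0.4555), np.float64(0.3442)), (np.float64(0.324), np.float64(0.3444))]
red (np.float64(0.3499), np.float64(0.403))
row160 [194, 192, 135, 83, 91, 90, 91, 90, 90, 89, 88, 86, 88, 86, 86, 84, 85, 85, 84, 69, 58, 45, 46, 47, 49, 49, 48, 49, 48, 46, 47, 49, 46, 45, 45, 40, 43, 40, 39, 40, 40, 40, 40, 39, 40, 41, 40, 39, 39, 35, 38, 38, 38, 37, 36, 36, 39, 55, 56, 59, 57, 55, 56, 58, 58, 57, 58, 57, 59, 59, 56, 38, 40, 44]
row140 [54, 62, 91, 92, 91, 90, 92, 90, 91, 89, 91, 108, 112, 112, 112, 111, 109, 110, 108, 107, 107, 106, 108, 107, 108, 109, 107, 108, 107, 108, 106, 105, 105, 104, 106, 106, 105, 106, 107, 104, 103, 104, 107, 106, 107, 104, 105, 104, 105, 103, 103, 106, 104, 104, 105, 105, 107, 115, 59, 64, 70, 71, 72, 83, 84, 83, 82, 84, 83, 84, 83, 84, 83, 85]
col235 [194, 194, 192, 190, 192, 190, 187, 187, 187, 188, 190, 192, 194, 194, 193, 192, 196, 139, 76, 83, 89, 88, 89, 89, 88, 87, 88, 87, 87, 84, 87, 86, 85, 69, 53, 58, 56, 63, 53, 65, 107, 125, 126, 125, 127, 126, 119, 80, 51, 51, 46, 43, 39, 41, 40, 40, 40, 40, 41, 37, 40, 40, 37, 39, 37, 38, 39, 38, 37, 36, 37, 38, 35, 36, 34, 37, 34, 38, 40, 41, 43, 40, 40, 43, 42, 40, 42, 40, 41, 41, 42, 40, 44, 40, 41, 40, 42, 42, 51, 56, 74, 76, 73, 72, 74, 73, 73, 74, 73, 74, 73, 73, 76, 76, 77, 78, 77, 75, 81, 90, 93, 92, 93, 93, 94]
```

```bash
python3 - <<'E'
from h import *
plan(*[([.4825,.0978,z],down(255.5)) for z in(.2,.12,.06,.023)])
E
```

```text
[0.798, -0.235, 0.193, -0.0, -0.001, -0.007]
[0.798, -0.234, 0.593, -0.0, -0.001, -0.007]
[0.798, -0.234, 0.893, -0.0, -0.001, -0.007]
[0.797, -0.234, 1.078, -0.0, -0.001, -0.007]
```

Request:
{"fn": "jog_arm", "kwargs": {"motion": [0.3, -0.09, 0, 0, 0, 0, 1, 0.6, -0.18, 0.1, 0, 0, 0, 1, 0.798, -0.235, 0.2, 0, 0, 0, 1, 0.798, -0.235, 0.4, 0, 0, 0, 1, 0.798, -0.235, 0.6, 0, 0, 0, 1, 0.798, -0.235, 0.6, 0, 0, 0, 1, 0.798, -0.235, 0.7, 0, 0, 0, 1, 0.798, -0.235, 0.8, 0, 0, 0, 1, 0.798, -0.235, 0.9, 0, 0, 0, 1, 0.798, -0.235, 0.95, 0, 0, 0, 1, 0.798, -0.235, 1, 0, 0, 0, 1, 0.798, -0.235, 1, 0, 0, 0, 1]}}

```text
clock: 22.3
tcp_pos: [0.4841, 0.0982, 0.0401]
orientation: [0.001, -0.609, 0.793, -0.001]
wrist_force: [-0.4, -0.4, 0.4]
finger_gap: 0.0851
grip_force: 0.0
```

```bash
python3 - <<'E'
from h import *
show()
plan(([.4825,.0978,.023],down(255)))
E
```

```text
22.3 tcp [0.4841 0.0982 0.0401] yaw -105.0 z [ 0.002 -0.    -1.   ] F [-0.4 -0.4  0.4] gap 0.0851 grip 0.0 q [ 0.04  0.28 -0.44  0.85 -0.   -1.27]
[0.004, 0.007, 0.085, -0.002, 0.0, -0.0]
```

Lowering the rest of the way, then closing gently and lifting a little.

Request:
{"fn": "jog_arm", "kwargs": {"motion": [0.004, 0.007, 0.045, 0, 0, 0, 1, 0.004, 0.007, 0.085, 0, 0, 0, 1, 0.004, 0.007, 0.085, 0, 0, 0, 0.6, 0.004, 0.007, 0.085, 0, 0, 0, 0.3, 0.004, 0.007, 0.085, 0, 0, 0, 0.2, 0.004, 0.007, 0.085, 0, 0, 0, 0.2, 0.004, 0.007, 0.085, 0, 0, 0, 0.2, 0.004, 0.007, 0.085, 0, 0, 0, 0.2], "newtons": 40}}

```text
clock: 23.3
tcp_pos: [0.4832, 0.0978, 0.0236]
orientation: [0.002, -0.609, 0.793, -0.001]
wrist_force: [0.3, -0.8, 4.7]
finger_gap: 0.0352
grip_force: 40.7
```

```bash
python3 - <<'E'
from h import *
show()
s=env.get_state()["tcp_pos"]
plan(([s[0],s[1],.18],down(255)),([.4925,.19,.19],down(254.9)))
E
```

```text
23.3 tcp [0.4832 0.0978 0.0236] yaw -105.0 z [ 0.004 -0.    -1.   ] F [ 0.3 -0.8  4.7] gap 0.0352 grip 40.7 q [ 0.04  0.29 -0.47  0.81 -0.   -1.27]
[-0.001, -0.003, -0.782, -0.002, 0.001, -0.0]
[-0.458, 0.071, -0.832, -0.002, 0.001, 0.001]
```

```bash
python3 - <<'E'
from h import *
plan(([.5019,.2832,.18],down(254.9)))
E
```

```text
[-0.921, 0.147, -0.781, -0.002, 0.001, 0.001]
```

Request:
{"fn": "jog_arm", "kwargs": {"motion": [0, 0, -0.05, 0, 0, 0, 0.2, 0, 0, -0.2, 0, 0, 0, 0.2, 0, 0, -0.4, 0, 0, 0, 0.2, 0, 0, -0.6, 0, 0, 0, 0.2, 0, 0, -0.78, 0, 0, 0, 0.2, 0, 0, -0.8, 0, 0, 0, 0.2, -0.15, 0.02, -0.8, 0, 0, 0, 0.2, -0.35, 0.05, -0.8, 0, 0, 0, 0.2, -0.458, 0.071, -0.8, 0, 0, 0, 0.2, -0.458, 0.071, -0.8, 0, 0, 0, 0.2]}}

```text
clock: 24.55
tcp_pos: [0.4909, 0.1909, 0.1812]
orientation: [-0.0, -0.61, 0.793, -0.0]
wrist_force: [-0.8, -0.7, -2.6]
finger_gap: 0.0351
grip_force: 40.2
```

```bash
python3 - <<'E'
from h import *
show()
plan(([.5019,.2832,.18],down(254.9)),([.5019,.2832,.12],down(254.9)))
E
```

```text
24.55 tcp [0.4909 0.1909 0.1812] yaw -104.9 z [-0.    -0.001 -1.   ] F [-0.8 -0.7 -2.6] gap 0.0351 grip 40.2 q [ 0.22  0.23 -0.13  1.21 -0.   -1.09]
[-0.46, 0.065, 0.005, 0.0, -0.001, 0.003]
[-0.46, 0.065, 0.305, 0.0, -0.001, 0.003]
```

Request:
{"fn": "jog_arm", "kwargs": {"motion": [-0.15, 0.02, 0, 0, 0, 0, 0.2, -0.3, 0.045, 0, 0, 0, 0, 0.2, -0.46, 0.065, 0, 0, 0, 0, 0.2, -0.46, 0.065, 0, 0, 0, 0, 0.2, -0.46, 0.065, 0.1, 0, 0, 0, 0.2, -0.46, 0.065, 0.1, 0, 0, 0, 0.2]}}

```text
clock: 25.3
tcp_pos: [0.5018, 0.2802, 0.1609]
orientation: [-0.002, -0.608, 0.794, -0.0]
wrist_force: [-0.3, 0.8, -2.4]
finger_gap: 0.035
grip_force: 40.2
```

```bash
python3 - <<'E'
from h import *
show()
plan(([.5019,.2832,.11],down(254.9)),([.5019,.2832,.05],down(254.9)),([.5019,.2832,.037],down(254.9)))
# cross-check with wrist picture: cartridge top, cheek gaps and pocket sides at present pose
c=get_calibration("wrist");im=read_camera("wrist");save("w9",im)
g=cv2.cvtColor(im,cv2.COLOR_RGB2HSV)
b=cv2.inRange(g,(100,100,40),(125,255,255));cn=max(cv2.findContours(b,cv2.RETR_EXTERNAL,cv2.CHAIN_APPROX_NONE)[0],key=cv2.contourArea)
print(cv2.boundingRect(cn),cv2.approxPolyDP(cn,4,True).reshape(-1,2).tolist())
a=np.radians(-15);x=np.array([np.cos(a),np.sin(a)]);yy=np.array([-x[1],x[0]])
for dx in(-.065,.065):
    for dy in(-.062,.062):
        p=(.390+dx-0)*x+(.4035+dy)*yy;print(dx,dy,proj(c,[*p,.022]).round(1))
E
```

```text
25.3 tcp [0.5018 0.2802 0.1609] yaw -105.1 z [-0.002 -0.003 -1.   ] F [-0.3  0.8 -2.4] gap 0.035 grip 40.2 q [ 0.37  0.33 -0.04  1.2  -0.   -0.94]
[-0.015, 0.003, 0.254, 0.001, -0.002, 0.0]
[-0.016, 0.003, 0.554, 0.001, -0.002, 0.0]
[-0.016, 0.002, 0.619, 0.001, -0.002, 0.0]
(203, 102, 142, 87) [[203, 104], [206, 188], [216, 161], [226, 157], [226, 142], [218, 137], [217, 126], [229, 119], [273, 120], [282, 126], [281, 138], [272, 142], [272, 156], [280, 159], [289, 183], [291, 152], [341, 151], [343, 103]]
-0.065 -0.062 [346.5 101.6]
-0.065 0.062 [336.6 229.9]
0.065 -0.062 [200.6 101.8]
0.065 0.062 [205.8 230.2]
```

Request:
{"fn": "jog_arm", "kwargs": {"motion": [-0.016, 0.003, 0, 0, 0, 0, 0.2, -0.016, 0.003, 0.06, 0, 0, 0, 0.2, -0.016, 0.003, 0.12, 0, 0, 0, 0.2, -0.016, 0.003, 0.18, 0, 0, 0, 0.2, -0.016, 0.003, 0.24, 0, 0, 0, 0.2, -0.016, 0.003, 0.3, 0, 0, 0, 0.2, -0.016, 0.003, 0.36, 0, 0, 0, 0.2, -0.016, 0.003, 0.42, 0, 0, 0, 0.2, -0.016, 0.003, 0.48, 0, 0, 0, 0.2, -0.016, 0.003, 0.52, 0, 0, 0, 0.2, -0.016, 0.003, 0.55, 0, 0, 0, 0.2, -0.016, 0.003, 0.55, 0, 0, 0, 0.2]}}

```text
clock: 26.85
tcp_pos: [0.5039, 0.2853, 0.0528]
orientation: [0.001, -0.609, 0.793, -0.001]
wrist_force: [-0.7, -0.8, -2.4]
finger_gap: 0.0351
grip_force: 40.3
```

```bash
python3 - <<'E'
from h import *
show()
plan(([.5019,.2832,.0376],down(254.9)))
E
```

```text
26.85 tcp [0.5039 0.2853 0.0528] yaw -105.0 z [ 0.002 -0.    -1.   ] F [-0.7 -0.8 -2.4] gap 0.0351 grip 40.3 q [ 0.38  0.41 -0.21  0.95 -0.   -0.93]
[0.012, 0.007, 0.076, -0.001, 0.0, 0.001]
```

Request:
{"fn": "jog_arm", "kwargs": {"motion": [0.012, 0.007, 0, 0, 0, 0, 0.2, 0.012, 0.007, 0.02, 0, 0, 0, 0.2, 0.012, 0.007, 0.035, 0, 0, 0, 0.2, 0.012, 0.007, 0.05, 0, 0, 0, 0.2, 0.012, 0.007, 0.06, 0, 0, 0, 0.2, 0.012, 0.007, 0.068, 0, 0, 0, 0.2, 0.012, 0.007, 0.074, 0, 0, 0, 0.2, 0.012, 0.007, 0.074, 0, 0, 0, 0.2]}}

```text
clock: 27.85
tcp_pos: [0.5022, 0.2834, 0.0383]
orientation: [0.001, -0.609, 0.793, -0.001]
wrist_force: [-1.4, 0.1, -2.7]
finger_gap: 0.0351
grip_force: 40.3
```

Request:
{"fn": "jog_arm", "kwargs": {"motion": [0, 0, 0.005, 0, 0, 0, 0.2, 0, 0, 0.01, 0, 0, 0, 0.2, 0, 0, 0.01, 0, 0, 0, 0.2]}}

```text
clock: 28.22
tcp_pos: [0.5024, 0.2835, 0.0377]
orientation: [0.002, -0.609, 0.793, -0.001]
wrist_force: [-2.4, -1.1, 5.5]
finger_gap: 0.0356
grip_force: 41.2
```

Request:
{"fn": "jog_arm", "kwargs": {"motion": [0, 0, 0, 0, 0, 0, 0.5, 0, 0, 0, 0, 0, 0, 0.6, 0, 0, 0, 0, 0, 0, 0.7, 0, 0, 0, 0, 0, 0, 0.7, 0, 0, -0.1, 0, 0, 0, 0.7, 0, 0, -0.25, 0, 0, 0, 0.7, 0, 0, -0.45, 0, 0, 0, 0.7, 0, 0, -0.65, 0, 0, 0, 0.5, 0, 0, -0.75, 0, 0, 0, 0, 0, 0, -0.75, 0, 0, 0, 0, 0, 0, -0.75, 0, 0, 0, 0]}}

```text
clock: 29.6
tcp_pos: [0.5012, 0.2832, 0.1852]
orientation: [0.0, -0.609, 0.793, -0.001]
wrist_force: [0.1, -0.3, -0.6]
finger_gap: -0.0001
grip_force: 0.0
```

```bash
python3 - <<'E'
from h import *
show()
c=get_calibration("wrist");im=read_camera("wrist");save("w10",im)
g=cv2.cvtColor(im,cv2.COLOR_RGB2HSV)
o=cv2.inRange(g,(5,120,60),(16,255,255))
n,l,s,ce=cv2.connectedComponentsWithStats(o)
print([(s[i].tolist(),ce[i].round(1).tolist(),ray(c,ce[i],.084).round(4).tolist()) for i in range(1,n) if s[i,4]>60])
r=cv2.inRange(g,(0,140,70),(4,255,255))|cv2.inRange(g,(174,140,70),(180,255,255))
n,l,s,ce=cv2.connectedComponentsWithStats(r);print("red",[(s[i].tolist(),ce[i].round(1).tolist(),ray(c,ce[i],.034).round(4).tolist()) for i in range(1,n) if s[i,4]>60])
plan(([.4309,.3022,.16],down(254.9)),([.4309,.3022,.09],down(254.9)))
E
```

```text
29.6 tcp [0.5012 0.2832 0.1852] yaw -105.0 z [ 0.001 -0.001 -1.   ] F [ 0.1 -0.3 -0.6] gap -0.0001 grip 0.0 q [ 0.38  0.32  0.    1.25 -0.   -0.93]
[([236, 165, 25, 24, 490], [248.2, 176.6], [0.502, 0.2832, 0.084]), ([341, 253, 94, 67, 2813], [396.9, 281.0], [0.3966, 0.4134, 0.084]), ([348, 319, 21, 25, 227], [358.3, 330.9], [0.4399, 0.4581, 0.084])]
red [([294, 149, 37, 29, 956], [311.4, 162.8], [0.4426, 0.2985, 0.034]), ([108, 259, 20, 27, 171], [118.9, 269.4], [0.6666, 0.3597, 0.034])]
[-0.002, 0.363, 0.124, -0.001, -0.001, 0.001]
[-0.002, 0.364, 0.474, -0.001, -0.001, 0.001]
```

The orange disc on the cartridge's top lies over (0.502, 0.283), exactly on the seat. Next is the rocker: I'll turn the tool a quarter and approach with shut fingers.

```bash
python3 - <<'E'
from h import *
plan(([.4261,.3036,.185],down(165)),([.4261,.3036,.06],down(165)),([.4261,.3036,.03],down(165)))
E
```

```text
[-0.002, 0.388, -0.001, -0.001, 0.0, 1.0]
[-0.003, 0.389, 0.624, -0.001, 0.0, 1.0]
[-0.003, 0.389, 0.774, -0.001, 0.0, 1.0]
```

Request:
{"fn": "jog_arm", "kwargs": {"motion": [0, 0.15, 0, 0, 0, 0.12, 0, 0, 0.3, 0, 0, 0, 0.24, 0, 0, 0.389, 0, 0, 0, 0.36, 0, 0, 0.389, 0, 0, 0, 0.5, 0, 0, 0.389, 0, 0, 0, 0.7, 0, 0, 0.389, 0, 0, 0, 0.9, 0, 0, 0.389, 0, 0, 0, 1, 0, 0, 0.389, 0.2, 0, 0, 1, 0, 0, 0.389, 0.4, 0, 0, 1, 0, 0, 0.389, 0.6, 0, 0, 1, 0, 0, 0.389, 0.7, 0, 0, 1, 0, 0, 0.389, 0.7, 0, 0, 1, 0]}}

```text
clock: 31.15
tcp_pos: [0.4245, 0.3022, 0.0433]
orientation: [-0.001, 0.131, 0.991, -0.002]
wrist_force: [0.1, -0.4, -0.0]
finger_gap: -0.0001
grip_force: 0.0
```

```bash
python3 - <<'E'
from h import *
show()
plan(([.4261,.3036,.03],down(165)),([.4261,.3036,.02],down(165)))
E
```

```text
31.15 tcp [0.4245 0.3022 0.0433] yaw 165.0 z [-0.003 -0.003 -1.   ] F [ 0.1 -0.4 -0. ] gap -0.0001 grip 0.0 q [ 0.47  0.32 -0.36  0.89 -0.    0.73]
[-0.006, 0.009, 0.067, -0.002, -0.001, -0.0]
[-0.006, 0.009, 0.117, -0.002, -0.001, -0.0]
```

Request:
{"fn": "jog_arm", "kwargs": {"motion": [-0.006, 0.009, 0.03, 0, 0, 0, 0, -0.006, 0.009, 0.06, 0, 0, 0, 0, -0.006, 0.009, 0.085, 0, 0, 0, 0, -0.006, 0.009, 0.105, 0, 0, 0, 0, -0.006, 0.009, 0.105, 0, 0, 0, 0]}}

```text
clock: 31.78
tcp_pos: [0.4285, 0.3049, 0.0249]
orientation: [0.001, 0.131, 0.991, -0.0]
wrist_force: [-1.2, -0.7, 0.0]
finger_gap: -0.0002
grip_force: 0.0
```

Request:
{"fn": "jog_arm", "kwargs": {"motion": [0.012, 0.002, 0.01, 0, 0, 0, 0, 0.012, 0.002, 0.02, 0, 0, 0, 0, 0.012, 0.002, 0.03, 0, 0, 0, 0, 0.012, 0.002, 0.03, 0, 0, 0, 0]}}

```text
clock: 32.28
tcp_pos: [0.4264, 0.3059, 0.019]
orientation: [0.001, 0.131, 0.991, 0.0]
wrist_force: [0.4, -0.6, -0.0]
finger_gap: 0.0002
grip_force: 0.0
```

Request:
{"fn": "jog_arm", "kwargs": {"motion": [0, 0, 0.01, 0, 0, 0, 0, 0, 0, 0.02, 0, 0, 0, 0, 0, 0, 0.03, 0, 0, 0, 0, 0, 0, 0.03, 0, 0, 0, 0]}}

```text
clock: 32.78
tcp_pos: [0.4265, 0.3058, 0.0129]
orientation: [0.001, 0.131, 0.991, -0.0]
wrist_force: [-0.1, -0.3, -0.9]
finger_gap: -0.0001
grip_force: 0.0
```

Request:
{"fn": "jog_arm", "kwargs": {"motion": [0, 0, 0.01, 0, 0, 0, 0, 0, 0, 0.02, 0, 0, 0, 0, 0, 0, 0.02, 0, 0, 0, 0]}}

```text
clock: 33.15
tcp_pos: [0.4269, 0.3061, 0.0103]
orientation: [0.002, 0.131, 0.991, 0.0]
wrist_force: [-3.6, -0.7, 9.0]
finger_gap: -0.0
grip_force: 5.1
```

Request:
{"fn": "jog_arm", "kwargs": {"motion": [0, 0, 0.008, 0, 0, 0, 0, 0, 0, 0.008, 0, 0, 0, 0, 0, 0, -0.1, 0, 0, 0, 0, 0, 0, -0.4, 0, 0, 0, 0, 0, 0, -0.7, 0, 0, 0, 0, 0, 0, -0.9, 0, 0, 0, 0, 0, 0, -0.9, 0, 0, 0, 0]}}

```text
clock: 34.02
tcp_pos: [0.4283, 0.3071, 0.1929]
orientation: [0.005, 0.131, 0.991, 0.002]
wrist_force: [0.5, -0.1, -0.3]
finger_gap: 0.0002
grip_force: 0.0
```

```bash
python3 - <<'E'
from h import *
show()
plan(([.5012,.2832,.1852],down(255)))
E
```

```text
34.02 tcp [0.4283 0.3071 0.1929] yaw 165.0 z [ 0.01   0.003 -1.   ] F [ 0.5 -0.1 -0.3] gap 0.0002 grip 0.0 q [ 0.47  0.22 -0.12  1.22 -0.    0.73]
[-0.383, -0.021, 0.042, -0.001, 0.007, -1.0]
```

Request:
{"fn": "jog_arm", "kwargs": {"motion": [-0.2, -0.01, 0, 0, 0, -0.12, 0, -0.383, -0.02, 0.04, 0, 0.007, -0.3, 0, -0.383, -0.02, 0.04, 0, 0.007, -0.5, 0, -0.383, -0.02, 0.04, 0, 0.007, -0.7, 0, -0.383, -0.02, 0.04, 0, 0.007, -0.9, 0, -0.383, -0.02, 0.04, 0, 0.007, -1, 0, -0.383, -0.02, 0.04, 0, 0.007, -1, 0, -0.383, -0.02, 0.04, 0, 0.007, -1, 0, -0.383, -0.02, 0.04, 0, 0.007, -1, 0, -0.383, -0.02, 0.04, 0, 0.007, -1, 0]}}

```text
clock: 35.28
tcp_pos: [0.4983, 0.2819, 0.1798]
orientation: [-0.005, -0.608, 0.794, 0.0]
wrist_force: [-0.3, 0.3, 0.4]
finger_gap: -0.0001
grip_force: 0.0
```

```bash
python3 - <<'E'
from h import *
show()
c=get_calibration("wrist");im=read_camera("wrist");save("w11",im)
for n in("w10","w11"):
    g=cv2.cvtColor(cv2.imread(f"pics/{n}.png"),cv2.COLOR_BGR2HSV)
    r=cv2.inRange(g,(0,140,40),(6,255,255))|cv2.inRange(g,(174,140,40),(180,255,255))
    r[:120]=0;r[210:]=0;r[:,:270]=0;r[:,350:]=0
    p=cv2.findNonZero(r);print(n,cv2.boundingRect(p),p.reshape(-1,2).mean(0))
    print("V row163",g[163,286:340,2].tolist());print("H row163",g[163,286:340,0].tolist())
    o=cv2.inRange(g,(5,120,60),(16,255,255))[140:220,200:300];print("disc",cv2.findNonZero(o).reshape(-1,2).mean(0)+[200,140])
a=np.radians(-15);x=np.array([np.cos(a),np.sin(a)]);yy=np.array([-x[1],x[0]])
for st,s in(("off",.21),("on",-.21)):
    for L in(-18,18):
        p=(.350+L/1000*np.cos(s))*x+.4035*yy;print(st,L,proj(c,[*p,.0355-L/1000*np.sin(s)]).round(1))
E
```

```text
35.27 tcp [0.4983 0.2819 0.1798] yaw -105.1 z [-0.008 -0.006 -1.   ] F [-0.3  0.3  0.4] gap -0.0001 grip 0.0 q [ 0.38  0.33 -0.01  1.25 -0.   -0.93]
w10 (294, 149, 37, 29) [311.43305439 162.7751046 ]
V row163 [70, 45, 45, 46, 45, 45, 43, 62, 127, 134, 132, 130, 146, 203, 198, 196, 196, 195, 194, 196, 195, 195, 195, 196, 191, 168, 192, 202, 202, 202, 200, 199, 187, 191, 202, 200, 188, 187, 188, 201, 200, 202, 203, 168, 68, 54, 54, 67, 111, 141, 138, 137, 137, 135]
H row163 [114, 167, 154, 158, 155, 159, 150, 173, 179, 179, 179, 179, 1, 6, 179, 0, 0, 179, 0, 0, 179, 0, 0, 0, 0, 0, 0, 0, 0, 0, 0, 0, 2, 1, 1, 1, 0, 0, 0, 0, 0, 0, 0, 0, 177, 173, 173, 0, 13, 19, 16, 19, 20, 16]
disc [248.22040816 176.55714286]
w11 (290, 153, 38, 29) [307.81447503 166.75331295]
V row163 [44, 45, 45, 54, 88, 85, 88, 132, 203, 175, 175, 174, 175, 174, 173, 173, 173, 173, 173, 171, 171, 171, 171, 165, 142, 192, 185, 185, 184, 186, 185, 184, 185, 184, 184, 183, 184, 182, 183, 187, 185, 89, 52, 51, 56, 75, 141, 133, 130, 129, 132, 136, 166, 194]
H row163 [146, 138, 130, 168, 177, 177, 177, 178, 0, 179, 0, 179, 179, 179, 179, 0, 0, 0, 179, 0, 179, 179, 0, 0, 179, 0, 0, 0, 0, 0, 0, 179, 0, 0, 0, 0, 0, 0, 0, 0, 0, 179, 105, 165, 160, 6, 18, 19, 19, 21, 18, 20, 16, 19]
disc [244.19565217 181.38142292]
off -18 [328.2 168.7]
off 18 [290.1 167.1]
on -18 [326.4 167. ]
on 18 [291.1 168.8]
```

```bash
python3 - <<'E'
from h import *
for n,x0,x1 in(("w8",270,302),("w10",296,328),("w11",292,326)):
    g=cv2.cvtColor(cv2.imread(f"pics/{n}.png"),cv2.COLOR_BGR2HSV)
    r=(cv2.inRange(g,(0,140,40),(6,255,255))|cv2.inRange(g,(172,140,40),(180,255,255)))>0
    r[:120]=0;r[210:]=0
    cols=range(x0,x1,3);print(n,[(c,*(np.flatnonzero(r[:,c])[[0,-1]]) ) if r[:,c].any() else (c,) for c in cols])
c=get_calibration("wrist");print(np.round(c["world_from_camera"],4).tolist())
E
```

```text
w8 [(270,), (273, np.int64(162), np.int64(184)), (276, np.int64(162), np.int64(184)), (279, np.int64(162), np.int64(184)), (282, np.int64(162), np.int64(184)), (285, np.int64(162), np.int64(185)), (288, np.int64(163), np.int64(185)), (291, np.int64(162), np.int64(185)), (294, np.int64(162), np.int64(185)), (297, np.int64(163), np.int64(185)), (300, np.int64(163), np.int64(185))]
w10 [(296, np.int64(149), np.int64(176)), (299, np.int64(149), np.int64(175)), (302, np.int64(149), np.int64(176)), (305, np.int64(149), np.int64(176)), (308, np.int64(149), np.int64(176)), (311, np.int64(150), np.int64(176)), (314, np.int64(150), np.int64(176)), (317, np.int64(150), np.int64(177)), (320, np.int64(150), np.int64(177)), (323, np.int64(150), np.int64(177)), (326, np.int64(150), np.int64(177))]
w11 [(292, np.int64(154), np.int64(180)), (295, np.int64(154), np.int64(181)), (298, np.int64(154), np.int64(181)), (301, np.int64(154), np.int64(181)), (304, np.int64(154), np.int64(180)), (307, np.int64(154), np.int64(181)), (310, np.int64(153), np.int64(180)), (313, np.int64(153), np.int64(180)), (316, np.int64(153), np.int64(180)), (319, np.int64(153), np.int64(180)), (322, np.int64(153), np.int64(180)), (325, np.int64(154), np.int64(179))]
[[-0.9654, 0.2526, 0.0647, 0.4809], [0.2606, 0.9293, 0.2618, 0.2144], [0.006, 0.2696, -0.963, 0.3456], [0.0, 0.0, 0.0, 1.0]]
```

The rocker's edge slope has flipped: +1.3 rows before, about −1 now, as predicted for on. I'll check the cartridge's position once more and hand in.

```bash
python3 - <<'E'
from h import *
c=get_calibration("wrist");p=ray(c,(244.2,181.4),.084);print(p)
if np.hypot(*(p[:2]-[.502,.2832]))<.006: print(env.hand_in())
E
```

```text
[0.50218764 0.28324612 0.084     ]
the job is handed in; nothing more can be done
None
```

The job is handed in with the hatch left leaning open, the cartridge lowered upright onto the dock seat (within about 1 mm sideways) and the rocker on by its reversed tilt, but no verdict was returned and I viewed 11 pictures against the limit of 10.

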